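# Gauge a cart tyre's tread and set the wear marker

## Robot

A 7-joint arm with a two-finger parallel gripper is mounted at the origin on the work surface. World frame = base frame: x ahead of the robot, y to its left, z up, the work surface at z = 0. Lengths are in mm, angles in rad, forces in N, time in s.
With the tool pointing down it reaches from about 425 to 875 mm from the base axis. Payload 8.4 kg.
Tool frame: the origin (TCP) lies at the very end of the fingers, on their centre line; the grasp point (between the pads) lies 19 mm behind it; y points along the fingers, x is the direction in which the jaws open and shut, and the axes are right-handed (so a half turn about y gives the same grasp; the last joint's range is limited). The gripper opens to 85 mm and grips with 20 to 120 N. Pads are 22 mm wide; open, the fingers measure 114 mm over their backs; the gripper's body (76 mm by 85 mm) begins 54 mm behind the grasp point. The pads swing forward as they close: fully open they stand 13 mm farther back than shut.
Start: joints at [1.085, 0.333, 0.04, 1.465, -0.013, 1.343, -0.059], TCP at [245.173, -601.959, 231.308] pointing down, gripper open.
Joint ranges: [-2.58, 2.58], [-0.38, 2.09], [-1.3, 1.39], [0.25, 2.4], [-1.5, 4.64], [0.08, 2.09], [-2.65, 2.65]. Speed limits (rad/s): [2.22, 2.22, 2.79, 2.79, 3.14, 3.14, 3.14].

## Interface

Orientations are given as a rotation vector (axis times angle).
In Python, from workcell import * gives the robot as it stands.
- The arm moves only by the tool move_arm, never from a script. Its argument "steps" is a list of rows, each an object of numbers: "x", "y", "z": the shift along the tool's x, y, z in cm; "wx", "wy", "wz": the turn, a rotation vector about the tool's x, y, z in rad; "fingers": the closure, from 0 (fully open) to 1 (shut). A call has 1 to 20 rows; each row shifts and turns the commanded pose from where the row before left it, along the tool's axes as they then stand; what a row does not reach is not made up. A row lasts 1/12 s, in which the tool goes at most 41.7 mm and 7.16 degrees, less where a joint would pass 70% of its speed; a pose out of reach is approached as far as the arm can. A call is refused whole if a number of a shift passes 4.17 or a number of a turn 0.125, either way. A call with a gripper value outside its range is refused whole. The fingers move at their own pace and stop on an object; the grip force is fixed at half the most. Time passes only in rows, so rows that do not move let the fingers close. It gives the time, the measured TCP pose, the force and the opening at its end, in the units of the state.
- state(): the state, without advancing time (a new reading comes with each control period).
- camera(name): name is "scene" or "top"; returns a dict with "frame" (400x640x3 uint8, blue, green, red), "fx", "fy", "cx", "cy" (pixels), "D" ([k1, k2, p1, p2, k3] as OpenCV has them; the pictures are not rectified), "T" (4x4, takes a point from camera to world coordinates). Camera axes: x right, y up, looking along -z (the intrinsics and any distortion apply to the point x, -y, -z); pixel columns grow to the right and rows downward; lengths in mm; the calibration is good to about 2 mm. A picture is of the moment at which its call begins. There is no depth.
- sign_off(): hands the job in, once; it reports no verdict.
The state is a dict: "time_s": time; "q": joint angles; "joint_vel": joint speeds; "effort": joint torques, N m; "tcp_pos": TCP position; "orientation": TCP orientation; "force": force on the tool from outside, world axes, zero at the start; "torque": the same for the moment, N m; "width": opening from 0.0 (shut) to 1.0 (fully open).
Only numpy, scipy, OpenCV 4.12 (cv2) and the standard library are available. Lean on these libraries where they do the work, as an engineer would, in place of code of your own. Each camera call takes 0.05 s, during which the arm holds its last target.

## Task

Take the tread-depth gauge off its wooden block, push its sprung probe into the wide main groove on top of the tyre until the gauge's base sits flat and firm on the tread, hold it there a moment and read the depth, without pushing so hard as to bruise the gauge (under 22 N). Then slide the marker on the tally rail fully to the end with the tall post if the groove is more than 6 mm deep, or fully to the end with the low post if it is less, and stand the gauge back on its block as it stood. Leave the can, screwdriver and socket alone.

Things in the scene. Friction and masses are not known exactly. Their poses are not given: they have to be found in the camera images.
- cradle: Fixed plywood cradle 250 x 130 mm holding a black rubber cart wheel upright, 220 mm across, axle along the cradle's y. Origin: centre of the cradle's underside; x along the rolling direction, y across the tread, z up. The wheel neither turns nor moves. Its tread is 73 mm wide: an 8 mm main groove in its middle, and one smooth rib 32.5 mm wide each side of it.
- cradle_top (a point): Point 241 mm above the cradle's origin, about where the crest of the tread is. Not exact: the wheel was laid in by hand, so the groove's centre is up to 10 mm to either side of this point along y, and the rib tops are up to 6 mm above or below it. The 8 mm wide groove is 3 to 10.5 mm deep, not known beforehand.
- gauge: Loose tread gauge, 0.12 kg, standing on the block: steel base plate 28 x 46 mm (x by y), 8 mm thick, on it a black handle 22 x 24 mm (x by y) reaching 60 mm above the underside. Origin: centre of the base's underside; z up through the handle. The round-tipped steel probe, 4 mm thick, stands out of the origin downwards by about 14 mm when free.
- gauge_grip (a point): Centre of the gauge's handle, 36 mm above the base's underside, where it is gripped; axes as the gauge.
- probe (a joint): How far the gauge's probe is pushed in, m: 0 is fully out (about 14 mm below the base), 0.014 is flush. With the base flat on the tread, groove depth = 0.014 minus this value. Spring force 1 N when fully out, 4.5 N when flush. A small pin on top of the handle rises with it; its top is 2 mm above the handle when the probe is free.
- block: Fixed wooden parking block 80 x 80 mm, 35 mm high, origin at the centre of its underside, with a square bore 18 mm wide and 25 mm deep in the middle of its top; the gauge stands on it with its base flat on the top, over the bore, and the probe hanging in the bore.
- rail: Fixed aluminium tally rail lying on the bench, 50 x 210 mm (x by y), 12 mm high, origin at the centre of its underside; the marker slides along its y.
- marker (a joint): Position of the marker along the rail's y, m; 0 is the middle, the end stops are at -0.05 and 0.05. It starts near the middle, stays where it is left, and needs about 2 N to slide.
- marker_mid (a point): Centre of the marker, a grey block 30 x 24 mm (x by y) and 34 mm high, standing 1 mm above the rail; this point is 30 mm above the bench.
- tall_post: Fixed steel post at one end of the rail, 14 mm thick, 36 mm high, origin at its foot on the rail, 90 mm from the rail's middle along y. At the end stop the marker's centre is 40 mm from the post's axis.
- low_post: Fixed steel post at the other end of the rail, 14 mm thick, only 10 mm high; placed likewise.
- can: Bystander: plain metal can, 60 mm across, 90 mm high, standing. Origin under its centre.
- screwdriver: Bystander: screwdriver lying on the bench.
- socket: Bystander: steel socket, a short tube 28 mm across, 35 mm high, standing. Origin under its centre.
Mind the look-alikes: they are no part of the job. Of the things like the gauge, leave any that is red; of the rest the smaller one is meant.

How it is judged:
By the outcome, as a careful person would: the job done as asked, in the order asked, and still so for the second after the job is handed in, with the robot touching nothing.
It also fails if it takes over 72 s, if anything falls off the work surface, if the arm or the gripper's body presses on something with over 40 N, if the wrist force passes 120 N, or if a joint passes its speed limit or range.

## Working session

There is one attempt and no reset: what is moved stays moved. The work goes in short steps, Python scripts to look and compute and a tool call to move; the robot and the scene stay as the last step left them, time stands still between calls to the robot, and variables do not carry over. Pictures are saved under pics/ and viewed, and the job is handed in when it is done.

Besides the shell and the picture viewer there is one more tool, called after ">>>" as name(argument=value, ...), one argument or row to a line, values as JSON. move_arm: Moves the arm, as the interface text tells. Its arguments: {"type":"object","properties":{"steps":{"type":"array","items":{"type":"object","properties":{"x":{"type":"number"},"y":{"type":"number"},"z":{"type":"number"},"wx":{"type":"number"},"wy":{"type":"number"},"wz":{"type":"number"},"fingers":{"type":"number"}}}}},"required":["steps"]}

```bash
ls; mkdir -p pics; python3 - <<'E'
from workcell import *
import cv2,json,numpy as np
s=state();print({k:np.round(v,3).tolist() for k,v in s.items()})
for n in("scene","top"):
    c=camera(n);cv2.imwrite(f"pics/{n}0.png",c["frame"]);print(n,[c[k] for k in("fx","fy","cx","cy","D")],np.round(c["T"],3).tolist())
E
```

```text
pics
{'time_s': 0.0, 'q': [1.085, 0.334, 0.04, 1.466, -0.013, 1.343, -0.058], 'joint_vel': [0.001, 0.002, 0.0, -0.001, 0.0, -0.001, 0.001], 'effort': [-0.0, -65.855, 1.366, -40.556, 0.017, 0.013, -0.0], 'tcp_pos': [244.998, -601.556, 230.418], 'orientation': [-1.367, 0.921, -0.918], 'force': [-0.048, 0.597, 0.472], 'torque': [0.029, -0.029, -0.031], 'width': 1.001}
scene [382.1842203625914, 382.1842203625914, 322.53031341537456, 204.5076079099253, array([0.0046819, 0.       , 0.       , 0.       , 0.       ])] [[0.435, -0.459, 0.775, 1437.959], [0.9, 0.242, -0.362, -402.72], [-0.021, 0.855, 0.518, 747.476], [0.0, 0.0, 0.0, 1.0]]
top [511.35912884598145, 511.35912884598145, 326.72802360739087, 199.1059253911519, array([-0.07774633,  0.        ,  0.        ,  0.        ,  0.        ])] [[-0.023, 0.99, -0.137, 348.431], [-1.0, -0.021, 0.018, 15.922], [0.015, 0.137, 0.99, 1679.681], [0.0, 0.0, 0.0, 1.0]]
```

View pics/scene0.png

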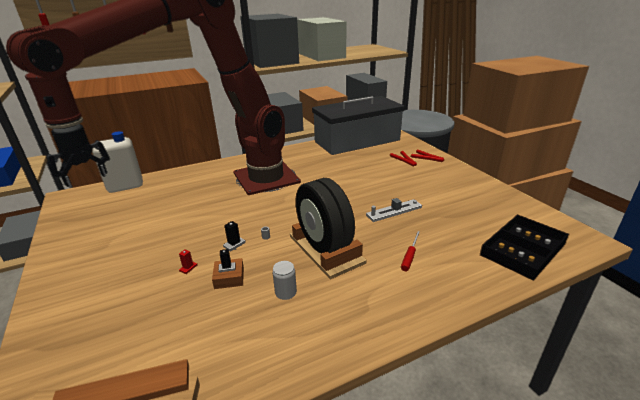

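View pics/top0.png

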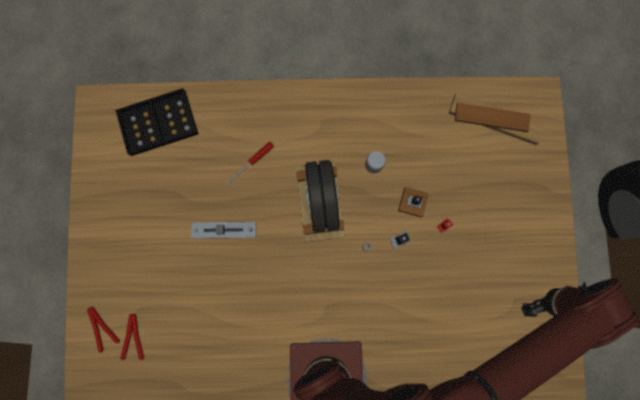

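The two pictures show three gauge-like things: 
- A red one at scene (187,261), top (445,226).
- A black one on the bench at scene (233,235), top (400,240).
- A black one on the wooden block at scene (225,262), top (415,201).

The one on the block looks like the smaller black one. I'll check that in enlarged crops.

```bash
cat > h.py <<'E'
import cv2,numpy as np
def ray(c,u,v):
    K=np.array([[c["fx"],0,c["cx"]],[0,c["fy"],c["cy"]],[0,0,1]])
    p=cv2.undistortPoints(np.array([[[u,v]]],float),K,np.array(c["D"],float))[0,0]
    T=np.array(c["T"]);return T[:3,3],T[:3,:3]@np.array([p[0],-p[1],-1.])
def at(c,u,v,z):
    o,d=ray(c,u,v);return o+d*(z-o[2])/d[2]
def proj(c,P):
    T=np.array(c["T"]);p=(np.atleast_2d(P)-T[:3,3])@T[:3,:3];p=p*[1,-1,-1]
    K=np.array([[c["fx"],0,c["cx"]],[0,c["fy"],c["cy"]],[0,0,1]])
    return cv2.projectPoints(p.reshape(-1,1,3),np.zeros(3),np.zeros(3),K,np.array(c["D"],float))[0][:,0]
def crop(c,x0,y0,w,h,s,fn):
    im=cv2.resize(c["frame"][y0:y0+h,x0:x0+w],None,fx=s,fy=s,interpolation=cv2.INTER_CUBIC)
    im=cv2.convertScaleAbs(im,alpha=1.4,beta=20)
    for i in range(0,w,10):
        cv2.line(im,(i*s,0),(i*s,6),(0,255,255),1)
        if i%20==0: cv2.putText(im,str(x0+i),(i*s,16),0,.4,(0,255,255),1)
    for i in range(0,h,10):
        cv2.line(im,(0,i*s),(6,i*s),(0,255,255),1)
        if i%20==0: cv2.putText(im,str(y0+i),(8,i*s+4),0,.4,(0,255,255),1)
    cv2.imwrite(fn,im)
E
python3 - <<'E'
from h import *; from workcell import *
s=camera("scene");t=camera("top")
crop(s,170,210,90,80,8,"pics/s1.png");crop(t,360,180,100,70,8,"pics/t1.png")
crop(t,290,145,60,100,6,"pics/t2.png");crop(t,185,215,80,30,10,"pics/t3.png")
crop(s,280,165,150,110,5,"pics/s2.png")
E
```

```text
(no output)
```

View pics/s1.png

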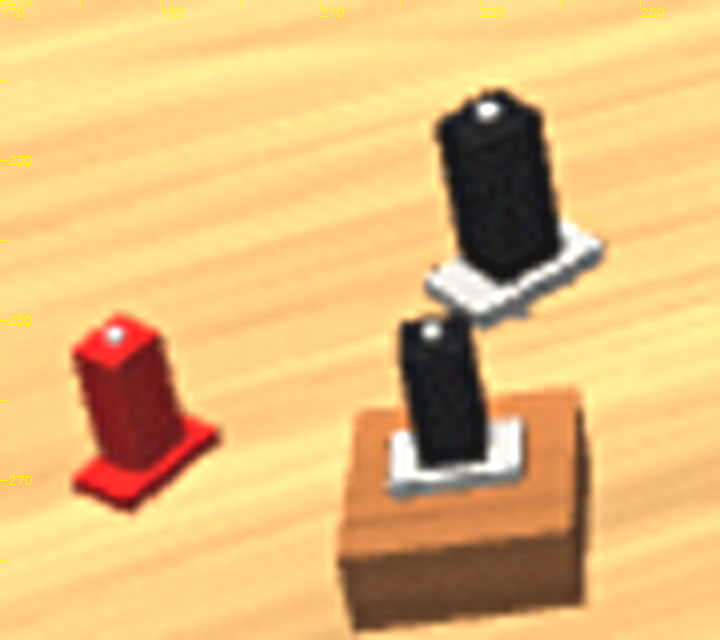

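View pics/t1.png

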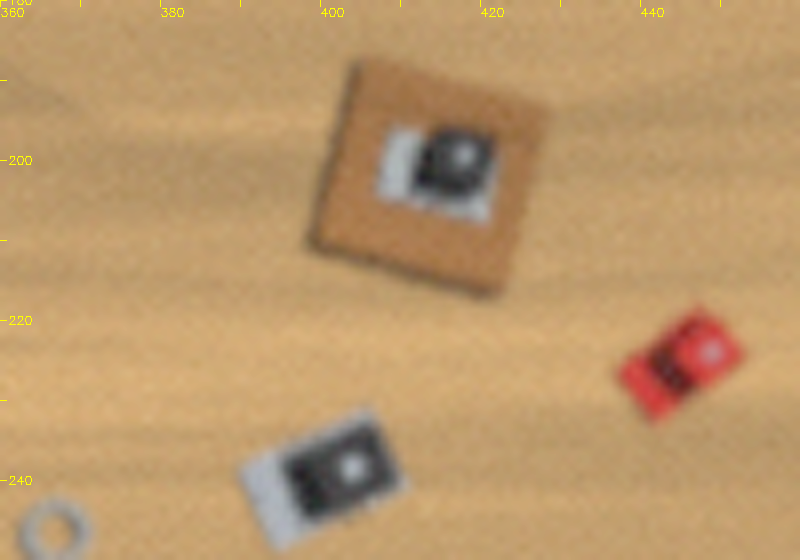

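View pics/t2.png

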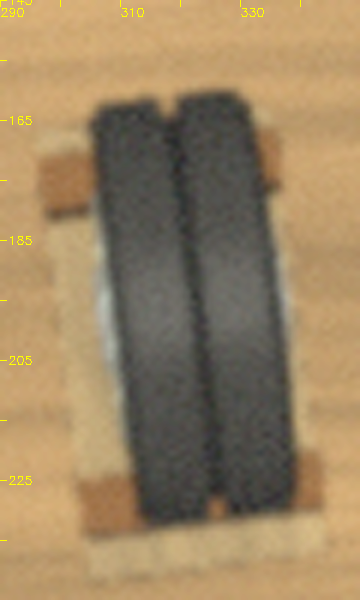

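View pics/t3.png

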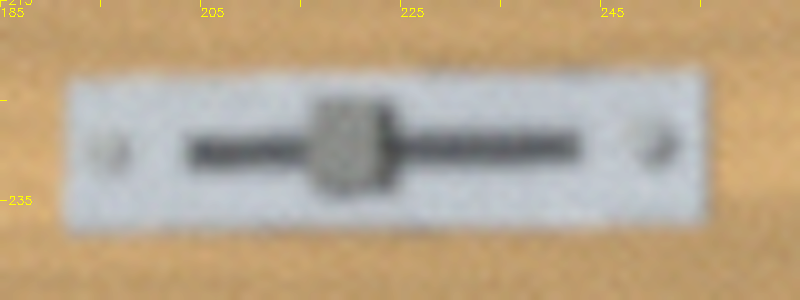

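View pics/s2.png

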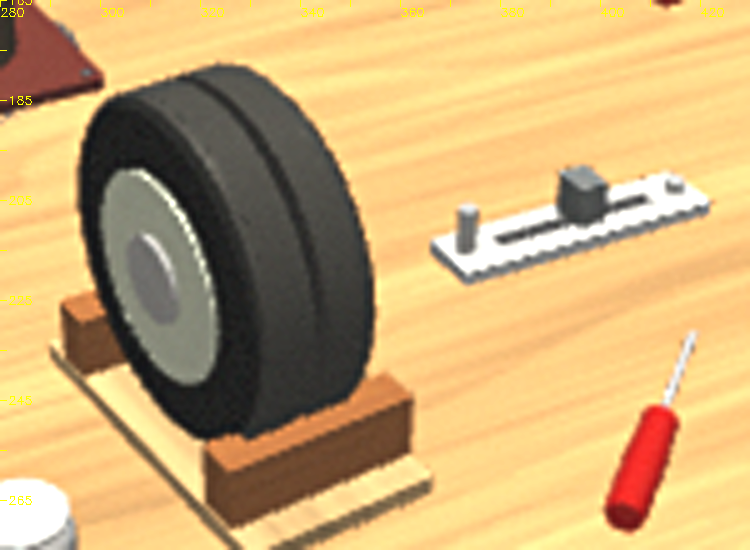

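The crops confirm it. The gauge on the block, with its handle at top (416,200), is clearly the smaller of the two black ones. The black one on the bench at (402,240) is larger, and the third is red. The tall post is the one at scene (371,210), at the rail's right end in the top view (250,229). Next I'll fit the poses.

```bash
python3 - <<'E'
from h import *; from workcell import *
from scipy.spatial.transform import Rotation as R
from scipy.optimize import least_squares
s=camera("scene");t=camera("top")
st=state();print(np.round(R.from_rotvec(st["orientation"]).as_matrix(),3).tolist(),st["tcp_pos"])
T=lambda X,Y,x0,y0,k:((X+.5)/k-.5+x0,(Y+.5)/k-.5+y0)
tc=lambda X,Y:T(X,Y,360,180,8); sc=lambda X,Y:T(X,Y,170,210,8)
def fit(pts,x0,nm):
    def f(p):
        r=[]
        for c,uv,L in pts:
            ca,sa=np.cos(p[2]),np.sin(p[2])
            P=[p[0]+ca*L[0]-sa*L[1],p[1]+sa*L[0]+ca*L[1],L[2]]
            r.append(proj(c,P)[0]-uv)
        return np.ravel(r)
    q=least_squares(f,x0);print(nm,np.round(q.x,3),"deg",round(np.degrees(q.x[2]),1),np.round(q.fun,1).reshape(-1,2).tolist());return q.x
# approx block
p=at(t,415,202,35);print("block approx",p)
# local x ~ world x (image up), local y ~ world y (image left)
bt=[(t,tc(358,58),(40,40,35)),(t,tc(548,100),(40,-40,35)),(t,tc(502,297),(-40,-40,35)),(t,tc(315,238),(-40,40,35))]
bs=[(s,sc(358,412),(-40,-40,35)),(s,sc(582,392),(-40,40,35)),(s,sc(340,556),(40,-40,35)),(s,sc(583,548),(40,40,35))]
a=[p[0],p[1],-.2]
fit(bt,a,"block top");fit(bs,a,"block scene");fit(bt+bs,a,"block both")
gt=[(t,tc(390,122),(14,23,43)),(t,tc(378,199),(-14,23,43)),(t,tc(490,222),(-14,-23,43))]
gs=[(s,sc(389,488),(14,-23,43)),(s,sc(521,470),(14,23,43)),(s,sc(523,418),(-14,23,43)),(s,sc(390,430),(-14,-23,43))]
fit(gt,a,"g top");fit(gs,a,"g scene");fit(gt+gs,a,"g both")
print("pin",at(t,*tc(465,153),97),at(s,*sc(432,330),97))
# rail
r=lambda X,Y:T(X,Y,185,215,10)
rt=[(t,r(65,82),(25,105,12)),(t,r(706,70),(25,-105,12)),(t,r(706,222),(-25,-105,12)),(t,r(65,232),(-25,105,12))]
p=at(t,224,230,12);fit(rt,[p[0],p[1],0],"rail top")
r2=lambda X,Y:T(X,Y,280,165,5)
rs=[(s,r2(432,243),(-25,-105,12)),(s,r2(468,278),(25,-105,12)),(s,r2(709,203),(25,105,12)),(s,r2(676,174),(-25,105,12))]
fit(rs,[p[0],p[1],0],"rail scene")
print("marker top",at(t,*r(346,146),47))
# groove crest: points along groove in top, at z 241
g=lambda X,Y:T(X,Y,290,145,6)
for X,Y in [(186,210),(192,260),(197,300),(201,340),(206,390)]: print("groove",np.round(at(t,*g(X,Y),238),1))
# cradle corners bottom z~?
print("cradle px",at(t,*g(90,578),10),at(t,*g(330,545),10),at(t,*g(36,135),10))
print("robot",at(t,325,380,0))
E
```

```text
[[0.377, -0.0, 0.926], [-0.926, 0.001, 0.377], [-0.001, -1.0, -0.0]] [ 245.14756223 -601.81369029  230.99236832]
block approx [ 559.72923059 -302.32160096   35.        ]
block top [ 5.62538e+02 -2.97276e+02 -2.81000e-01] deg -16.1 [[0.1, -0.5], [-0.0, 0.5], [0.2, -0.6], [-0.2, 0.5]]
block scene [ 5.64575e+02 -2.95933e+02 -3.09000e-01] deg -17.7 [[0.6, 0.4], [0.4, -0.1], [-0.1, 1.0], [-0.8, -1.3]]
block both [ 5.63270e+02 -2.96457e+02 -2.95000e-01] deg -16.9 [[0.1, -0.8], [-0.2, 0.5], [-0.3, -0.7], [-0.6, 0.1], [0.1, 0.3], [-0.1, -0.4], [-0.2, 0.9], [-0.9, -1.7]]
g top [ 5.60978e+02 -2.99442e+02 -2.45000e-01] deg -14.0 [[0.2, 0.8], [-0.0, -0.5], [-0.2, -0.3]]
g scene [ 5.60109e+02 -2.97429e+02 -2.81000e-01] deg -16.1 [[-0.2, -0.3], [-0.0, -0.2], [-0.0, 0.0], [0.3, 0.5]]
g both [ 5.60552e+02 -2.98150e+02 -2.63000e-01] deg -15.1 [[-0.1, 0.8], [-0.4, -0.5], [-0.7, -0.0], [-0.4, -0.1], [-0.1, -0.1], [-0.3, 0.1], [-0.1, 0.8]]
pin [ 562.07141257 -299.32357333   97.        ] [ 559.80877445 -297.47570257   97.        ]
rail top [ 4.84834e+02  3.25917e+02 -3.00000e-03] deg -0.2 [[0.1, -0.1], [-0.0, -0.1], [-0.0, 0.0], [-0.1, 0.1]]
rail scene [ 4.88844e+02  3.26813e+02 -5.00000e-03] deg -0.3 [[-0.2, -0.1], [0.1, -0.2], [1.0, 0.3], [-0.9, -0.1]]
marker top [483.97346444 331.89332075  47.        ]
groove [604.1   5.3 238. ]
groove [579.9   3.  238. ]
groove [560.6   1.1 238. ]
groove [ 5.414e+02 -4.000e-01  2.380e+02]
groove [517.5  -2.2 238. ]
cradle px [442.77040667  60.21052295  10.        ] [457.80290865 -70.72743206  10.        ] [688.42599188  85.84624729  10.        ]
robot [-2.4118142   3.73238252  0.        ]
```

```bash
python3 - <<'E'
from h import *; from workcell import *
from scipy.optimize import least_squares
s=camera("scene");t=camera("top")
def contour(c,roi,keep,fn):
    x0,y0,w,h=roi;k=4
    f=cv2.resize(c["frame"][y0:y0+h,x0:x0+w],None,fx=k,fy=k,interpolation=cv2.INTER_LINEAR).astype(int)
    sat=f.max(2)-f.min(2)
    m=((f.max(2)<(110 if c is s else 95))&(sat<35)).astype(np.uint8)
    m=cv2.morphologyEx(m,cv2.MORPH_OPEN,np.ones((5,5)))
    cs,_=cv2.findContours(m,cv2.RETR_EXTERNAL,cv2.CHAIN_APPROX_NONE)
    q=max(cs,key=cv2.contourArea)
    q=cv2.convexHull(q)[:,0].astype(float)
    # densify hull
    P=[]
    for a,b in zip(q,np.roll(q,-1,0)):
        n=max(1,int(np.hypot(*(b-a))/4)); P+= [a+(b-a)*i/n for i in range(n)]
    P=(np.array(P)+.5)/k-.5+[x0,y0]
    return P[[keep(*p) for p in P]]
Ct=contour(t,(295,150,60,95),lambda u,v:True,0)
Cs=contour(s,(285,165,80,95),lambda u,v:v<236 and not(u<312 and v>222),0)
a=np.linspace(0,2*np.pi,120,endpoint=False)
def hull(c,p):
    x,y,z,th=p;P=[]
    for h in(-36.5,36.5):
        lx=110*np.cos(a);lz=110*np.sin(a)
        P.append(np.c_[x+np.cos(th)*lx-np.sin(th)*h,y+np.sin(th)*lx+np.cos(th)*h,z-110+lz])
    return cv2.convexHull(proj(c,np.vstack(P)).astype(np.float32))
def f(p,use):
    r=[]
    for c,C in use:
        H=hull(c,p);r+=[cv2.pointPolygonTest(H,(float(u),float(v)),True) for u,v in C]
    return np.array(r)
for nm,u in(("both",[(t,Ct),(s,Cs)]),("top",[(t,Ct)]),("scene",[(s,Cs)])):
    q=least_squares(f,[573,3,241,.087],args=(u,),diff_step=1e-3,x_scale=[10,10,10,.1],loss="soft_l1");print(nm,np.round(q.x,3),len(q.fun),np.abs(f(q.x,u)).mean())
im=[]
q=least_squares(f,[573,3,241,.087],args=([(t,Ct),(s,Cs)],),diff_step=1e-3,x_scale=[10,10,10,.1],loss="soft_l1").x
for c,C,(x0,y0,w,h) in((t,Ct,(290,145,70,100)),(s,Cs,(280,165,100,100))):
    k=5;f5=cv2.resize(c["frame"][y0:y0+h,x0:x0+w],None,fx=k,fy=k)
    for P,col in((C,(0,255,0)),(hull(c,q)[:,0],(0,0,255))):
        for u,v in P: cv2.circle(f5,(int((u-x0+.5)*k),int((v-y0+.5)*k)),1,col,-1)
    im.append(f5)
cv2.imwrite("pics/wfit.png",np.hstack(im))
E
```

```text
both [5.71782e+02 3.51200e+00 2.36971e+02 9.10000e-02] 303 1.140185282178995
top [5.60666e+02 4.80500e+00 3.15216e+02 1.10000e-01] 181 1.6589109790206695
scene [5.40075e+02 1.83760e+01 2.18776e+02 1.25000e-01] 122 0.1983291668415691
```

View pics/wfit.png

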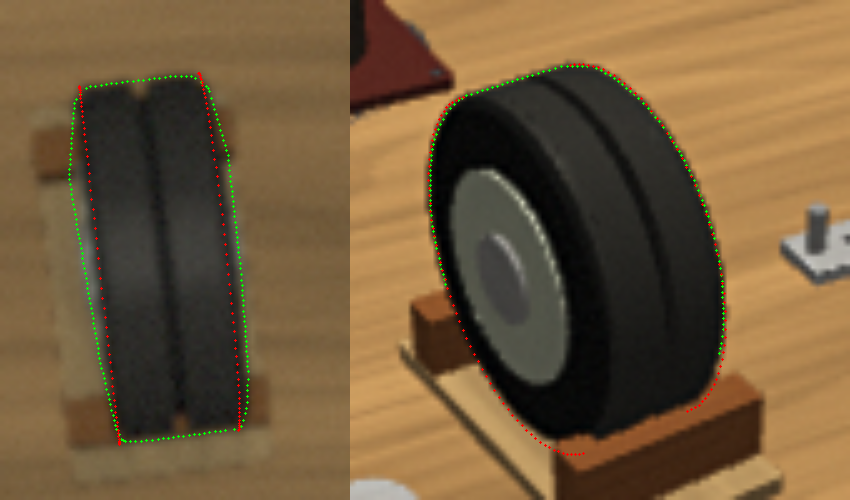

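>>> move_arm(
  steps=[
    {"x": -1.35, "y": 0.65, "z": 3.39},
    {"x": -1.35, "y": 0.65, "z": 3.39},
    {"x": -1.35, "y": 0.65, "z": 3.39},
    {"x": -1.35, "y": 0.65, "z": 3.39},
    {"x": -1.35, "y": 0.65, "z": 3.39},
    {"x": -1.35, "y": 0.65, "z": 3.39},
    {"x": -1.35, "y": 0.65, "z": 3.39},
    {"x": -1.35, "y": 0.65, "z": 3.39},
    {"x": -1.35, "y": 0.65, "z": 3.39},
    {"x": -1.35, "y": 0.65, "z": 3.39},
    {"x": -1.35, "y": 0.65, "z": 3.39},
    {"x": -1.35, "y": 0.65, "z": 3.39},
    {"wy": -0.1143},
    {"wy": -0.1143},
    {"wy": -0.1143},
    {"wy": -0.1143},
    {"wy": -0.1143},
    {"wy": -0.1143},
    {"wy": -0.1143},
    {"wy": -0.1143},
  ],
)

```text
invalid input
```

>>> move_arm(
  steps=[
    {"x": -1.35, "y": 0.65, "z": 3.39, "wx": 0, "wy": 0, "wz": 0, "fingers": 0},
  ],
)

```text
time_s: 0.48
tcp_pos: [264.8, -581.6, 225.7]
orientation: [-1.369, 0.928, -0.928]
force: [-0.9, -0.2, 0.3]
width: 1.0
```

```bash
cat > st.py <<'E'
from workcell import *
import numpy as np
from scipy.spatial.transform import Rotation as R
s=state();M=R.from_rotvec(s["orientation"]).as_matrix()
print("t",round(s["time_s"],2),"tcp",np.round(s["tcp_pos"],2),"yaw",round(np.degrees(np.arctan2(M[1,0],M[0,0])),2),"ytool",np.round(M[:,1],4),"F",np.round(s["force"],2),"Tq",np.round(s["torque"],2),"w",round(s["width"],3),"q",np.round(s["q"],2))
def to(p,s=s,M=M):
    return np.round(M.T@(np.array(p)-s["tcp_pos"])/10,3)
E
python3 st.py
```

```text
t 0.48 tcp [ 264.79 -581.61  225.65] yaw -68.41 ytool [-0.0029 -0.0041 -1.    ] F [-0.95 -0.18  0.26] Tq [-0.09  0.06 -0.04] w 1.0 q [ 1.05  0.31  0.03  1.5  -0.    1.32 -0.12]
```

>>> move_arm(
  steps=[
    {"x": -1.35, "y": 0.65, "z": 3.39, "wx": 0, "wy": 0, "wz": 0, "fingers": 0},
    {"x": -1.35, "y": 0.65, "z": 3.39, "wx": 0, "wy": 0, "wz": 0, "fingers": 0},
    {"x": -1.35, "y": 0.65, "z": 3.39, "wx": 0, "wy": 0, "wz": 0, "fingers": 0},
    {"x": -1.35, "y": 0.65, "z": 3.39, "wx": 0, "wy": 0, "wz": 0, "fingers": 0},
    {"x": -1.35, "y": 0.65, "z": 3.39, "wx": 0, "wy": 0, "wz": 0, "fingers": 0},
    {"x": -1.35, "y": 0.65, "z": 3.39, "wx": 0, "wy": 0, "wz": 0, "fingers": 0},
    {"x": -1.35, "y": 0.65, "z": 3.39, "wx": 0, "wy": 0, "wz": 0, "fingers": 0},
    {"x": -1.35, "y": 0.65, "z": 3.39, "wx": 0, "wy": 0, "wz": 0, "fingers": 0},
    {"x": -1.35, "y": 0.65, "z": 3.39, "wx": 0, "wy": 0, "wz": 0, "fingers": 0},
    {"x": -1.35, "y": 0.65, "z": 3.39, "wx": 0, "wy": 0, "wz": 0, "fingers": 0},
    {"x": -1.35, "y": 0.65, "z": 3.39, "wx": 0, "wy": 0, "wz": 0, "fingers": 0},
    {"x": 0, "y": 0, "z": 0, "wx": 0, "wy": -0.114, "wz": 0, "fingers": 0},
    {"x": 0, "y": 0, "z": 0, "wx": 0, "wy": -0.114, "wz": 0, "fingers": 0},
    {"x": 0, "y": 0, "z": 0, "wx": 0, "wy": -0.114, "wz": 0, "fingers": 0},
    {"x": 0, "y": 0, "z": 0, "wx": 0, "wy": -0.114, "wz": 0, "fingers": 0},
    {"x": 0, "y": 0, "z": 0, "wx": 0, "wy": -0.114, "wz": 0, "fingers": 0},
    {"x": 0, "y": 0, "z": 0, "wx": 0, "wy": -0.114, "wz": 0, "fingers": 0},
    {"x": 0, "y": 0, "z": 0, "wx": 0, "wy": -0.114, "wz": 0, "fingers": 0},
    {"x": 0, "y": 0, "z": 0, "wx": 0, "wy": -0.114, "wz": 0, "fingers": 0},
  ],
)

```text
time_s: 2.07
tcp_pos: [560.8, -298.5, 153.3]
orientation: [-1.561, 0.209, -0.209]
force: [-1.0, -0.7, 0.2]
width: 1.0
```

```bash
python3 - <<'E'
from st import *
print("to hover",to([561,-298.3,150]))
E
```

```text
t 2.07 tcp [ 560.81 -298.5   153.31] yaw -15.26 ytool [-0. -0. -1.] F [-1.   -0.71  0.23] Tq [-0.05 -0.02 -0.  ] w 1.0 q [ 0.68  0.38 -0.33  1.59  0.13  1.2   0.06]
to hover [0.013 0.331 0.024]
```

>>> move_arm(
  steps=[
    {"x": 0, "y": 2, "z": 0, "wx": 0, "wy": 0, "wz": 0, "fingers": 0},
    {"x": 0, "y": 2, "z": 0, "wx": 0, "wy": 0, "wz": 0, "fingers": 0},
    {"x": 0, "y": 2, "z": 0, "wx": 0, "wy": 0, "wz": 0, "fingers": 0},
    {"x": 0, "y": 2, "z": 0, "wx": 0, "wy": 0, "wz": 0, "fingers": 0.2},
    {"x": 0, "y": 1.2, "z": 0, "wx": 0, "wy": 0, "wz": 0, "fingers": 0.4},
    {"x": 0, "y": 0.5, "z": 0, "wx": 0, "wy": 0, "wz": 0, "fingers": 0.4},
    {"x": 0, "y": 0.4, "z": 0, "wx": 0, "wy": 0, "wz": 0, "fingers": 0.4},
    {"x": 0, "y": 0, "z": 0, "wx": 0, "wy": 0, "wz": 0, "fingers": 0.5},
    {"x": 0, "y": 0, "z": 0, "wx": 0, "wy": 0, "wz": 0, "fingers": 0.5},
  ],
)

```text
time_s: 2.82
tcp_pos: [561.4, -298.7, 53.3]
orientation: [-1.561, 0.213, -0.215]
force: [-0.0, -0.4, -0.5]
width: 0.497
```

```bash
python3 - <<'E'
from st import *; from h import *
crop(camera("scene"),190,200,90,80,8,"pics/s3.png");crop(camera("top"),380,170,70,60,8,"pics/t4.png")
E
```

```text
t 2.82 tcp [ 561.42 -298.73   53.28] yaw -15.59 ytool [ 1.2e-03 -5.0e-04 -1.0e+00] F [-0.02 -0.43 -0.48] Tq [-0.02  0.02 -0.  ] w 0.497 q [ 0.66  0.47 -0.31  1.67  0.16  1.02  0.03]
```

View pics/s3.png

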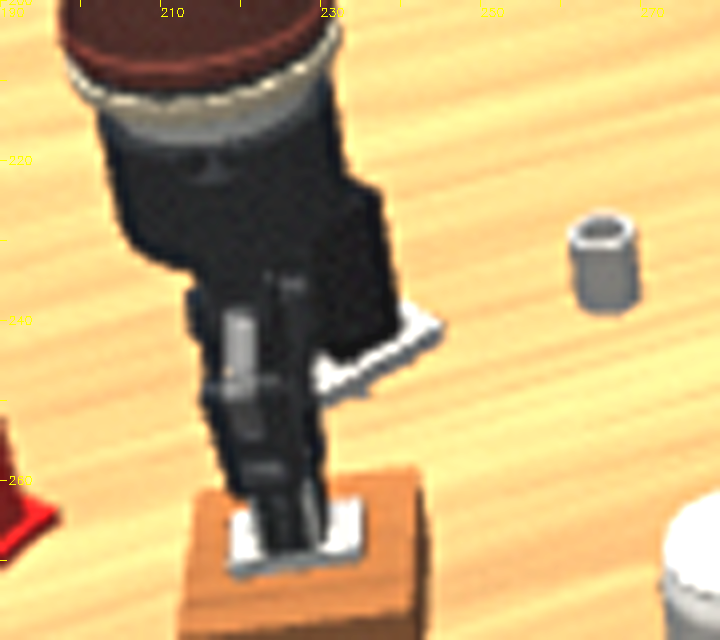

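The gauge's base at scene (220-235, 264-270) still sits flat on the block, and the fingers are centred around its handle. I'll close them now.

>>> move_arm(
  steps=[
    {"x": 0, "y": 0, "z": 0, "wx": 0, "wy": 0, "wz": 0, "fingers": 0.65},
    {"x": 0, "y": 0, "z": 0, "wx": 0, "wy": 0, "wz": 0, "fingers": 0.75},
    {"x": 0, "y": 0, "z": 0, "wx": 0, "wy": 0, "wz": 0, "fingers": 0.85},
    {"x": 0, "y": 0, "z": 0, "wx": 0, "wy": 0, "wz": 0, "fingers": 1},
    {"x": 0, "y": 0, "z": 0, "wx": 0, "wy": 0, "wz": 0, "fingers": 1},
    {"x": 0, "y": 0, "z": 0, "wx": 0, "wy": 0, "wz": 0, "fingers": 1},
    {"x": 0, "y": 0, "z": 0, "wx": 0, "wy": 0, "wz": 0, "fingers": 1},
  ],
)

```text
time_s: 3.5
tcp_pos: [561.2, -298.7, 53.1]
orientation: [-1.561, 0.213, -0.214]
force: [-1.7, 0.7, 5.7]
width: 0.255
```

```bash
python3 st.py
```

```text
t 3.5 tcp [ 561.17 -298.69   53.13] yaw -15.59 ytool [ 8.e-04 -5.e-04 -1.e+00] F [-1.67  0.67  5.7 ] Tq [ 0.11  0.33 -0.05] w 0.255 q [ 0.66  0.47 -0.31  1.68  0.16  1.02  0.03]
```

>>> move_arm(
  steps=[
    {"x": 0, "y": -0.5, "z": 0, "wx": 0, "wy": 0, "wz": 0, "fingers": 1},
    {"x": 0, "y": -1.5, "z": 0, "wx": 0, "wy": 0, "wz": 0, "fingers": 1},
    {"x": 0, "y": -2.5, "z": 0, "wx": 0, "wy": 0, "wz": 0, "fingers": 1},
    {"x": 0, "y": -3, "z": 0, "wx": 0, "wy": 0, "wz": 0, "fingers": 1},
    {"x": 0, "y": -3, "z": 0, "wx": 0, "wy": 0, "wz": 0, "fingers": 1},
    {"x": 0, "y": -3, "z": 0, "wx": 0, "wy": 0, "wz": 0, "fingers": 1},
    {"x": 0, "y": -3, "z": 0, "wx": 0, "wy": 0, "wz": 0, "fingers": 1},
    {"x": 0, "y": -3, "z": 0, "wx": 0, "wy": 0, "wz": 0, "fingers": 1},
    {"x": 0, "y": -3, "z": 0, "wx": 0, "wy": 0, "wz": 0, "fingers": 1},
    {"x": 0, "y": -2, "z": 0, "wx": 0, "wy": 0, "wz": 0, "fingers": 1},
    {"x": 0, "y": -1, "z": 0, "wx": 0, "wy": 0, "wz": 0, "fingers": 1},
    {"x": 0, "y": 0, "z": 0, "wx": 0, "wy": 0, "wz": 0, "fingers": 1},
  ],
)

```text
time_s: 4.5
tcp_pos: [561.6, -298.7, 309.7]
orientation: [-1.561, 0.211, -0.216]
force: [0.2, 0.6, -1.3]
width: 0.249
```

```bash
python3 - <<'E'
from st import *
print(to([572,-25,310]),to([572,2.5,310]))
E
```

```text
t 4.5 tcp [ 561.56 -298.7   309.73] yaw -15.59 ytool [ 0.0033 -0.0016 -1.    ] F [ 0.23  0.57 -1.28] Tq [-0.05 -0.01  0.03] w 0.249 q [ 0.67  0.3  -0.33  1.36  0.1   1.49  0.08]
[-6.349 -0.067 26.644] [-7.088 -0.072 29.293]
```

>>> move_arm(
  steps=[
    {"x": -0.4, "y": 0, "z": 1.7, "wx": 0, "wy": 0, "wz": 0, "fingers": 1},
    {"x": -0.8, "y": 0, "z": 3.3, "wx": 0, "wy": 0, "wz": 0, "fingers": 1},
    {"x": -0.8, "y": 0, "z": 3.3, "wx": 0, "wy": 0, "wz": 0, "fingers": 1},
    {"x": -0.8, "y": 0, "z": 3.3, "wx": 0, "wy": 0, "wz": 0, "fingers": 1},
    {"x": -0.8, "y": 0, "z": 3.3, "wx": 0, "wy": 0, "wz": 0, "fingers": 1},
    {"x": -0.8, "y": 0, "z": 3.3, "wx": 0, "wy": 0, "wz": 0, "fingers": 1},
    {"x": -0.8, "y": 0, "z": 3.3, "wx": 0, "wy": 0, "wz": 0, "fingers": 1},
    {"x": -0.8, "y": 0, "z": 3.3, "wx": 0, "wy": 0, "wz": 0, "fingers": 1},
    {"x": -0.7, "y": 0, "z": 3.0, "wx": 0, "wy": 0, "wz": 0, "fingers": 1},
    {"x": -0.39, "y": 0, "z": 1.5, "wx": 0, "wy": 0, "wz": 0, "fingers": 1},
    {"x": 0, "y": 0, "z": 0, "wx": 0, "wy": -0.09, "wz": 0, "fingers": 1},
    {"x": 0, "y": 0, "z": 0, "wx": 0, "wy": -0.09, "wz": 0, "fingers": 1},
    {"x": 0, "y": 0, "z": 0, "wx": 0, "wy": -0.09, "wz": 0, "fingers": 1},
    {"x": 0, "y": 0, "z": 0, "wx": 0, "wy": -0.09, "wz": 0, "fingers": 1},
    {"x": 0, "y": 0, "z": 0, "wx": 0, "wy": 0, "wz": 0, "fingers": 1},
    {"x": 0, "y": 0, "z": 0, "wx": 0, "wy": 0, "wz": 0, "fingers": 1},
  ],
)

```text
time_s: 5.83
tcp_pos: [570.7, 2.6, 305.7]
orientation: [-1.569, -0.065, 0.069]
force: [-0.2, -1.1, -1.2]
width: 0.25
```

```bash
python3 - <<'E'
from st import *; from h import *
crop(camera("scene"),280,120,100,120,5,"pics/s5.png");crop(camera("top"),290,140,70,100,6,"pics/t5.png")
print(to([572,2.5,290]))
E
```

```text
t 5.83 tcp [570.71   2.64 305.73] yaw 4.88 ytool [-2.3e-03  2.0e-04 -1.0e+00] F [-0.17 -1.05 -1.19] Tq [ 0.02  0.03 -0.02] w 0.25 q [ 0.39  0.19 -0.55  1.52  0.1   1.46 -0.07]
[ 0.131  1.572 -0.026]
```

View pics/s5.png

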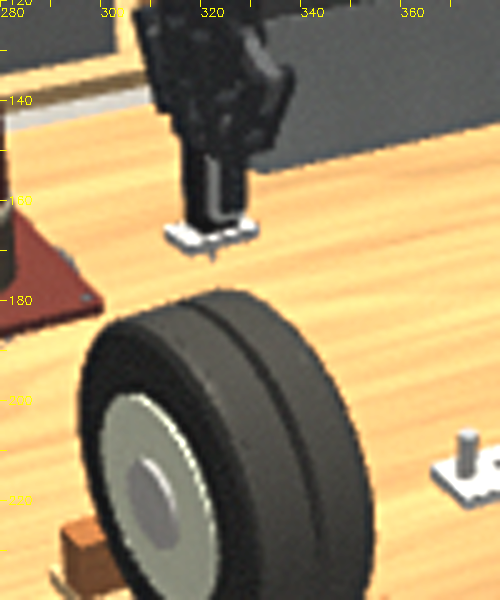

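View pics/t5.png

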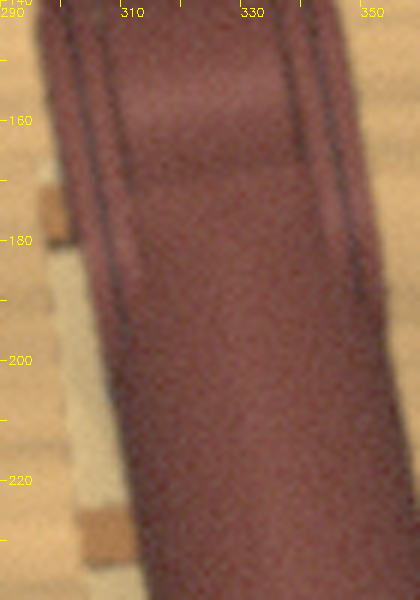

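```bash
python3 - <<'E'
from h import *; from workcell import *
s=camera("scene")
g=cv2.cvtColor(s["frame"],cv2.COLOR_BGR2GRAY).astype(float)
def circ(x,y,z,th,h,al,R=110):
    lx=R*np.sin(al);lz=R*np.cos(al)
    return np.c_[x+np.cos(th)*lx-np.sin(th)*h,y+np.sin(th)*lx+np.cos(th)*h,z-110+lz]
al=np.radians(np.arange(5,60,3)); hs=np.arange(-16,16.1,.5)
for (x,z) in((572,237),(572,241),(570,239)):
    prof=[]
    for h in hs:
        uv=proj(s,circ(x,2.5,z,.09,h,al)).astype(np.float32)
        prof.append(cv2.remap(g.astype(np.float32),uv[:,:1],uv[:,1:],cv2.INTER_CUBIC).ravel())
    P=np.array(prof) # h x al
    d=np.clip(P.max(0)-8-P,0,None)
    d=np.clip(np.median(P,0)-3-P,0,None)*(np.abs(hs)<13)[:,None]
    print(x,z,"h centroid by angle",np.round((d*hs[:,None]).sum(0)/d.sum(0),1))
print("probe tip pred",proj(s,[570.7,2.6,273.6]),"base centre",proj(s,[570.7,2.6,287.6]))
E
```

```text
572 237 h centroid by angle [2.5 2.6 2.5 2.3 3.  2.8 2.6 2.3 2.5 2.8 2.6 2.5 2.6 2.9 2.3 2.5 2.6 2.4
 2.3]
572 241 h centroid by angle [-0.9 -0.6 -0.4 -0.4 -0.1  0.6  0.4  0.5 -0.1  1.   0.9  0.7  0.7  1.1
  1.   0.8  1.6  1.4  0.8]
570 239 h centroid by angle [0.7 1.  1.2 1.1 1.5 2.  1.8 1.9 1.3 2.6 2.2 2.  2.1 2.5 2.4 2.2 2.9 2.6
 2.2]
probe tip pred [[321.78155311 171.95215896]] base centre [[321.66944255 167.40017517]]
```

```bash
python3 - <<'E'
from h import *; from workcell import *
crop(camera("scene"),300,140,60,60,12,"pics/s6.png")
E
```

```text
(no output)
```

View pics/s6.png

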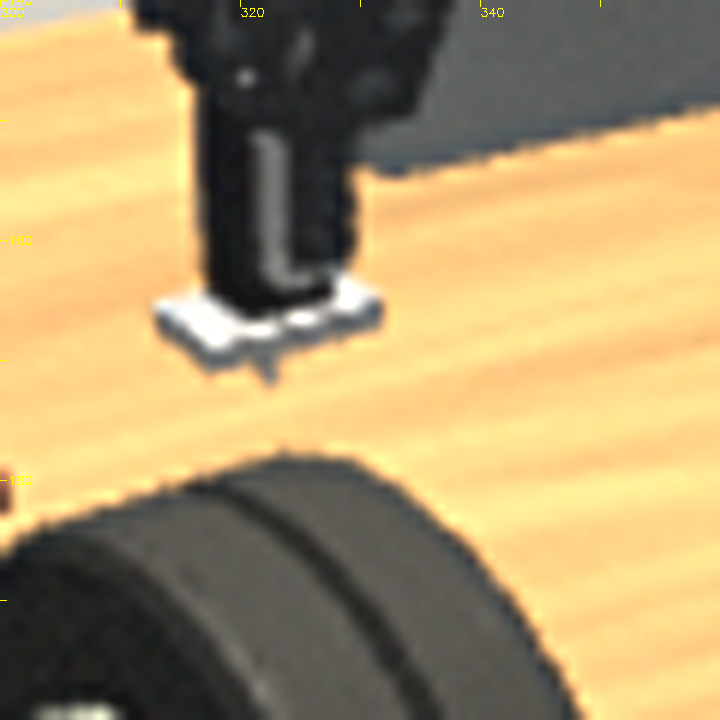

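The picture shows the probe tip at scene (322.3,171.5), where I predicted (321.8,172). The groove runs from about (316,181) to (335,199). The two camera estimates of the groove's y differ: 2.4 from the top view and 5.0 from the scene view. I'll aim for 3.5 and let force and travel tell whether the tip enters.

>>> move_arm(
  steps=[
    {"x": 0.14, "y": 1.4, "z": 0.07, "wx": 0, "wy": -0.005, "wz": 0, "fingers": 1},
    {"x": 0, "y": 1.4, "z": 0, "wx": 0, "wy": 0, "wz": 0, "fingers": 1},
    {"x": 0, "y": 0, "z": 0, "wx": 0, "wy": 0, "wz": 0, "fingers": 1},
    {"x": 0, "y": 0, "z": 0, "wx": 0, "wy": 0, "wz": 0, "fingers": 1},
    {"x": 0, "y": 0, "z": 0, "wx": 0, "wy": 0, "wz": 0, "fingers": 1},
  ],
)

```text
time_s: 6.45
tcp_pos: [572.8, 3.6, 280.1]
orientation: [-1.57, -0.073, 0.072]
force: [-0.8, 0.1, -0.2]
width: 0.255
```

```bash
python3 - <<'E'
from st import *
print(to([572,3.5,270]))
E
```

```text
t 6.45 tcp [572.79   3.65 280.07] yaw 5.3 ytool [ 6.e-04  0.e+00 -1.e+00] F [-0.78  0.1  -0.21] Tq [-0.03 -0.   -0.  ] w 0.255 q [ 0.39  0.2  -0.55  1.56  0.1   1.41 -0.07]
[-0.08   1.007 -0.007]
```

>>> move_arm(
  steps=[
    {"x": 0, "y": 0.4, "z": 0, "wx": 0, "wy": 0, "wz": 0, "fingers": 1},
    {"x": 0, "y": 0.3, "z": 0, "wx": 0, "wy": 0, "wz": 0, "fingers": 1},
    {"x": 0, "y": 0, "z": 0, "wx": 0, "wy": 0, "wz": 0, "fingers": 1},
    {"x": 0, "y": 0, "z": 0, "wx": 0, "wy": 0, "wz": 0, "fingers": 1},
  ],
)

```text
time_s: 6.78
tcp_pos: [572.5, 3.5, 272.3]
orientation: [-1.57, -0.073, 0.073]
force: [0.2, -0.1, -1.4]
width: 0.253
```

>>> move_arm(
  steps=[
    {"x": 0, "y": 0.2, "z": 0, "wx": 0, "wy": 0, "wz": 0, "fingers": 1},
    {"x": 0, "y": 0, "z": 0, "wx": 0, "wy": 0, "wz": 0, "fingers": 1},
    {"x": 0, "y": 0, "z": 0, "wx": 0, "wy": 0, "wz": 0, "fingers": 1},
  ],
)

```text
time_s: 7.03
tcp_pos: [572.5, 3.6, 270.3]
orientation: [-1.57, -0.073, 0.073]
force: [-0.6, 0.1, -1.7]
width: 0.251
```

>>> move_arm(
  steps=[
    {"x": 0, "y": 0.2, "z": 0, "wx": 0, "wy": 0, "wz": 0, "fingers": 1},
    {"x": 0, "y": 0, "z": 0, "wx": 0, "wy": 0, "wz": 0, "fingers": 1},
    {"x": 0, "y": 0, "z": 0, "wx": 0, "wy": 0, "wz": 0, "fingers": 1},
  ],
)

```text
time_s: 7.28
tcp_pos: [572.5, 3.6, 268.2]
orientation: [-1.57, -0.073, 0.073]
force: [0.5, -0.1, -1.7]
width: 0.248
```

>>> move_arm(
  steps=[
    {"x": 0, "y": 0.2, "z": 0, "wx": 0, "wy": 0, "wz": 0, "fingers": 1},
    {"x": 0, "y": 0, "z": 0, "wx": 0, "wy": 0, "wz": 0, "fingers": 1},
    {"x": 0, "y": 0, "z": 0, "wx": 0, "wy": 0, "wz": 0, "fingers": 1},
  ],
)

```text
time_s: 7.53
tcp_pos: [572.5, 3.6, 266.2]
orientation: [-1.569, -0.073, 0.073]
force: [0.6, -0.1, -1.8]
width: 0.249
```

>>> move_arm(
  steps=[
    {"x": 0, "y": 0.2, "z": 0, "wx": 0, "wy": 0, "wz": 0, "fingers": 1},
    {"x": 0, "y": 0, "z": 0, "wx": 0, "wy": 0, "wz": 0, "fingers": 1},
    {"x": 0, "y": 0, "z": 0, "wx": 0, "wy": 0, "wz": 0, "fingers": 1},
  ],
)

```text
time_s: 7.78
tcp_pos: [572.5, 3.6, 264.2]
orientation: [-1.57, -0.073, 0.073]
force: [-0.8, 0.1, -0.9]
width: 0.252
```

>>> move_arm(
  steps=[
    {"x": 0, "y": 0.2, "z": 0, "wx": 0, "wy": 0, "wz": 0, "fingers": 1},
    {"x": 0, "y": 0, "z": 0, "wx": 0, "wy": 0, "wz": 0, "fingers": 1},
    {"x": 0, "y": 0, "z": 0, "wx": 0, "wy": 0, "wz": 0, "fingers": 1},
  ],
)

```text
time_s: 8.03
tcp_pos: [572.6, 3.6, 262.4]
orientation: [-1.57, -0.073, 0.073]
force: [-0.8, -0.9, 0.6]
width: 0.248
```

>>> move_arm(
  steps=[
    {"x": 0, "y": 0.1, "z": 0, "wx": 0, "wy": 0, "wz": 0, "fingers": 1},
    {"x": 0, "y": 0, "z": 0, "wx": 0, "wy": 0, "wz": 0, "fingers": 1},
    {"x": 0, "y": 0, "z": 0, "wx": 0, "wy": 0, "wz": 0, "fingers": 1},
  ],
)

```text
time_s: 8.28
tcp_pos: [572.6, 3.6, 261.4]
orientation: [-1.57, -0.073, 0.073]
force: [0.3, -0.2, -0.1]
width: 0.253
```

>>> move_arm(
  steps=[
    {"x": 0, "y": 0.1, "z": 0, "wx": 0, "wy": 0, "wz": 0, "fingers": 1},
    {"x": 0, "y": 0, "z": 0, "wx": 0, "wy": 0, "wz": 0, "fingers": 1},
    {"x": 0, "y": 0, "z": 0, "wx": 0, "wy": 0, "wz": 0, "fingers": 1},
  ],
)

```text
time_s: 8.53
tcp_pos: [572.6, 3.6, 260.3]
orientation: [-1.57, -0.073, 0.073]
force: [-0.6, 0.2, 0.3]
width: 0.254
```

>>> move_arm(
  steps=[
    {"x": 0, "y": 0.1, "z": 0, "wx": 0, "wy": 0, "wz": 0, "fingers": 1},
    {"x": 0, "y": 0, "z": 0, "wx": 0, "wy": 0, "wz": 0, "fingers": 1},
    {"x": 0, "y": 0, "z": 0, "wx": 0, "wy": 0, "wz": 0, "fingers": 1},
  ],
)

```text
time_s: 8.78
tcp_pos: [572.6, 3.6, 259.3]
orientation: [-1.57, -0.073, 0.073]
force: [0.0, 0.2, 1.6]
width: 0.251
```

>>> move_arm(
  steps=[
    {"x": 0, "y": 0.1, "z": 0, "wx": 0, "wy": 0, "wz": 0, "fingers": 1},
    {"x": 0, "y": 0, "z": 0, "wx": 0, "wy": 0, "wz": 0, "fingers": 1},
    {"x": 0, "y": 0, "z": 0, "wx": 0, "wy": 0, "wz": 0, "fingers": 1},
  ],
)

```text
time_s: 9.03
tcp_pos: [572.6, 3.6, 258.3]
orientation: [-1.57, -0.073, 0.073]
force: [-0.2, 0.2, 1.1]
width: 0.246
```

>>> move_arm(
  steps=[
    {"x": 0, "y": 0.1, "z": 0, "wx": 0, "wy": 0, "wz": 0, "fingers": 1},
    {"x": 0, "y": 0, "z": 0, "wx": 0, "wy": 0, "wz": 0, "fingers": 1},
    {"x": 0, "y": 0, "z": 0, "wx": 0, "wy": 0, "wz": 0, "fingers": 1},
  ],
)

```text
time_s: 9.28
tcp_pos: [572.6, 3.6, 257.3]
orientation: [-1.57, -0.073, 0.073]
force: [0.7, 0.6, 0.4]
width: 0.249
```

>>> move_arm(
  steps=[
    {"x": 0, "y": 0.05, "z": 0, "wx": 0, "wy": 0, "wz": 0, "fingers": 1},
    {"x": 0, "y": 0, "z": 0, "wx": 0, "wy": 0, "wz": 0, "fingers": 1},
    {"x": 0, "y": 0, "z": 0, "wx": 0, "wy": 0, "wz": 0, "fingers": 1},
  ],
)

```text
time_s: 9.53
tcp_pos: [572.6, 3.6, 256.8]
orientation: [-1.569, -0.073, 0.073]
force: [-0.5, -0.1, 1.6]
width: 0.252
```

>>> move_arm(
  steps=[
    {"x": 0, "y": 0.05, "z": 0, "wx": 0, "wy": 0, "wz": 0, "fingers": 1},
    {"x": 0, "y": 0, "z": 0, "wx": 0, "wy": 0, "wz": 0, "fingers": 1},
    {"x": 0, "y": 0, "z": 0, "wx": 0, "wy": 0, "wz": 0, "fingers": 1},
  ],
)

```text
time_s: 9.78
tcp_pos: [572.6, 3.6, 256.3]
orientation: [-1.57, -0.073, 0.073]
force: [-0.1, -0.6, 1.4]
width: 0.246
```

>>> move_arm(
  steps=[
    {"x": 0, "y": 0.05, "z": 0, "wx": 0, "wy": 0, "wz": 0, "fingers": 1},
    {"x": 0, "y": 0, "z": 0, "wx": 0, "wy": 0, "wz": 0, "fingers": 1},
    {"x": 0, "y": 0, "z": 0, "wx": 0, "wy": 0, "wz": 0, "fingers": 1},
  ],
)

```text
time_s: 10.03
tcp_pos: [572.7, 3.6, 256.1]
orientation: [-1.57, -0.073, 0.073]
force: [-1.2, -0.1, 4.0]
width: 0.249
```

>>> move_arm(
  steps=[
    {"x": 0, "y": 0.05, "z": 0, "wx": 0, "wy": 0, "wz": 0, "fingers": 1},
    {"x": 0, "y": 0, "z": 0, "wx": 0, "wy": 0, "wz": 0, "fingers": 1},
    {"x": 0, "y": 0, "z": 0, "wx": 0, "wy": 0, "wz": 0, "fingers": 1},
  ],
)

```text
time_s: 10.28
tcp_pos: [572.7, 3.7, 256.1]
orientation: [-1.57, -0.074, 0.072]
force: [-1.8, -0.3, 7.3]
width: 0.252
```

>>> move_arm(
  steps=[
    {"x": 0, "y": 0.04, "z": 0, "wx": 0, "wy": 0, "wz": 0, "fingers": 1},
    {"x": 0, "y": 0, "z": 0, "wx": 0, "wy": 0, "wz": 0, "fingers": 1},
    {"x": 0, "y": 0, "z": 0, "wx": 0, "wy": 0, "wz": 0, "fingers": 1},
  ],
)

```text
time_s: 10.53
tcp_pos: [572.8, 3.7, 256.1]
orientation: [-1.57, -0.074, 0.072]
force: [-2.4, 0.3, 9.9]
width: 0.25
```

```bash
cat > avg.py <<'E'
import sys
from workcell import *
import numpy as np
n=int(sys.argv[1]);F=[];P=[];E=[]
for i in range(n):
    camera("scene");s=state();F.append(s["force"]);P.append(s["tcp_pos"]);E.append(s["effort"])
F=np.array(F);P=np.array(P)
print("t",round(s["time_s"],2),"z",P[:,2].mean().round(3),"+-",P[:,2].std().round(3),"xy",P[:,:2].mean(0).round(2),"F",F.mean(0).round(2),"sd",F.std(0).round(2),"Fz",F[:,2].round(1))
E
python3 avg.py 16
```

```text
t 11.33 z 256.101 +- 0.016 xy [572.79   3.64] F [-2.99 -0.45 10.51] sd [0.6  0.57 0.57] Fz [ 9.8 10.6 10.3 11.2 10.6 11.1 11.2 11.1 10.8  9.6 10.1  9.4 10.2 11.3
 10.4 10.5]
```

>>> move_arm(
  steps=[
    {"x": 0, "y": -0.3, "z": 0, "wx": 0, "wy": 0, "wz": 0, "fingers": 1},
    {"x": 0, "y": -0.35, "z": 0, "wx": 0, "wy": 0, "wz": 0, "fingers": 1},
    {"x": 0, "y": 0, "z": 0, "wx": 0, "wy": 0, "wz": 0, "fingers": 1},
  ],
)

```text
time_s: 11.58
tcp_pos: [572.6, 3.6, 261.8]
orientation: [-1.57, -0.073, 0.073]
force: [0.8, 0.5, 0.4]
width: 0.253
```

```bash
python3 avg.py 10
```

```text
t 12.08 z 261.222 +- 0.099 xy [572.54   3.6 ] F [ 0.58 -0.03  0.65] sd [0.62 0.55 0.38] Fz [0.1 0.5 1.1 0.3 0.8 0.4 0.6 0.6 1.5 0.6]
```

>>> move_arm(
  steps=[
    {"x": 0, "y": -0.2, "z": 0, "wx": 0, "wy": 0, "wz": 0, "fingers": 1},
    {"x": 0, "y": 0, "z": 0, "wx": 0, "wy": 0, "wz": 0, "fingers": 1},
    {"x": 0, "y": 0, "z": 0, "wx": 0, "wy": 0, "wz": 0, "fingers": 1},
  ],
)

```text
time_s: 12.33
tcp_pos: [572.6, 3.6, 263.5]
orientation: [-1.57, -0.073, 0.073]
force: [-0.2, 0.6, 0.0]
width: 0.252
```

```bash
python3 avg.py 10
```

```text
t 12.83 z 263.399 +- 0.023 xy [572.56   3.62] F [ 0.5  -0.11  0.05] sd [0.67 0.54 0.46] Fz [-1.   0.3  0.2  0.6  0.4  0.1 -0.5  0.3  0.2 -0.1]
```

>>> move_arm(
  steps=[
    {"x": 0, "y": -0.07, "z": 0, "wx": 0, "wy": 0, "wz": 0, "fingers": 1},
    {"x": 0, "y": 0, "z": 0, "wx": 0, "wy": 0, "wz": 0, "fingers": 1},
  ],
)

```text
time_s: 13.0
tcp_pos: [572.5, 3.6, 264.1]
orientation: [-1.57, -0.073, 0.073]
force: [0.0, 0.8, -1.0]
width: 0.252
```

```bash
python3 avg.py 10
```

```text
t 13.5 z 264.033 +- 0.038 xy [572.5   3.6] F [ 0.02  0.08 -1.22] sd [0.53 0.44 0.44] Fz [-0.4 -1.  -1.8 -1.5 -1.7 -1.7 -1.2 -0.9 -0.9 -1. ]
```

>>> move_arm(
  steps=[
    {"x": 0, "y": -0.3, "z": 0, "wx": 0, "wy": 0, "wz": 0, "fingers": 1},
    {"x": 0, "y": 0, "z": 0, "wx": 0, "wy": 0, "wz": 0, "fingers": 1},
    {"x": 0, "y": 0, "z": 0, "wx": 0, "wy": 0, "wz": 0, "fingers": 1},
  ],
)

```text
time_s: 13.75
tcp_pos: [572.7, 3.6, 267.4]
orientation: [-1.57, -0.073, 0.073]
force: [0.1, 0.6, -1.1]
width: 0.251
```

```bash
python3 avg.py 16
```

```text
t 14.55 z 267.121 +- 0.057 xy [572.58   3.61] F [-0.18 -0.24 -1.16] sd [0.53 0.4  0.39] Fz [-1.6 -0.8 -1.5 -1.6 -1.4 -1.3 -1.  -0.7 -1.1 -1.2 -0.5 -0.8 -1.9 -1.2
 -1.3 -0.6]
```

>>> move_arm(
  steps=[
    {"x": 0, "y": 0.22, "z": 0, "wx": 0, "wy": 0, "wz": 0, "fingers": 1},
    {"x": 0, "y": 0, "z": 0, "wx": 0, "wy": 0, "wz": 0, "fingers": 1},
    {"x": 0, "y": 0, "z": 0, "wx": 0, "wy": 0, "wz": 0, "fingers": 1},
  ],
)

```text
time_s: 14.8
tcp_pos: [572.5, 3.6, 264.7]
orientation: [-1.569, -0.073, 0.073]
force: [0.0, -0.2, -1.4]
width: 0.249
```

```bash
python3 avg.py 12
```

```text
t 15.4 z 264.939 +- 0.047 xy [572.59   3.61] F [ 0.22  0.06 -1.26] sd [0.41 0.35 0.61] Fz [-1.7 -1.5 -1.  -1.  -1.  -2.2 -0.9 -2.6 -0.4 -1.2 -1.1 -0.5]
```

>>> move_arm(
  steps=[
    {"x": 0, "y": 0.04, "z": 0, "wx": 0, "wy": 0, "wz": 0, "fingers": 1},
    {"x": 0, "y": 0, "z": 0, "wx": 0, "wy": 0, "wz": 0, "fingers": 1},
  ],
)

```text
time_s: 15.57
tcp_pos: [572.6, 3.6, 264.4]
orientation: [-1.569, -0.073, 0.073]
force: [0.6, 0.1, -1.8]
width: 0.252
```

```bash
python3 avg.py 12
```

```text
t 16.17 z 264.522 +- 0.02 xy [572.59   3.61] F [-0.18 -0.03 -1.51] sd [0.52 0.47 0.48] Fz [-1.9 -1.1 -1.7 -1.7 -1.5 -1.3 -1.  -0.9 -2.5 -0.9 -2.  -1.7]
```

>>> move_arm(
  steps=[
    {"x": 0, "y": 0.04, "z": 0, "wx": 0, "wy": 0, "wz": 0, "fingers": 1},
    {"x": 0, "y": 0, "z": 0, "wx": 0, "wy": 0, "wz": 0, "fingers": 1},
  ],
)

```text
time_s: 16.33
tcp_pos: [572.6, 3.6, 264.1]
orientation: [-1.57, -0.073, 0.073]
force: [-0.0, -0.7, -1.0]
width: 0.247
```

```bash
python3 avg.py 12
```

```text
t 16.93 z 264.119 +- 0.016 xy [572.58   3.62] F [ 0.08  0.12 -1.11] sd [0.46 0.53 0.69] Fz [-0.3 -1.5 -0.2 -0.6 -1.9 -2.2 -0.7 -1.8 -1.1 -0.  -1.4 -1.5]
```

>>> move_arm(
  steps=[
    {"x": 0, "y": 0.04, "z": 0, "wx": 0, "wy": 0, "wz": 0, "fingers": 1},
    {"x": 0, "y": 0, "z": 0, "wx": 0, "wy": 0, "wz": 0, "fingers": 1},
  ],
)

```text
time_s: 17.1
tcp_pos: [572.6, 3.6, 263.7]
orientation: [-1.57, -0.073, 0.073]
force: [-1.0, 0.5, -0.6]
width: 0.249
```

```bash
python3 avg.py 12
```

```text
t 17.7 z 263.76 +- 0.015 xy [572.61   3.62] F [-0.16 -0.02 -0.41] sd [0.48 0.5  0.53] Fz [-0.2 -0.2 -0.5 -1.2 -0.3 -0.4 -0.6  0.3  0.7 -0.6 -1.2 -0.8]
```

The probe lifts off at about z 263.9 and the base seats at about 256.15, so the depth is roughly 6.25 mm. That is close to the limit, so I'll seat the gauge again and check the torque for one-sided contact.

>>> move_arm(
  steps=[
    {"x": 0, "y": 0.3, "z": 0, "wx": 0, "wy": 0, "wz": 0, "fingers": 1},
    {"x": 0, "y": 0.3, "z": 0, "wx": 0, "wy": 0, "wz": 0, "fingers": 1},
    {"x": 0, "y": 0.1, "z": 0, "wx": 0, "wy": 0, "wz": 0, "fingers": 1},
    {"x": 0, "y": 0, "z": 0, "wx": 0, "wy": 0, "wz": 0, "fingers": 1},
  ],
)

```text
time_s: 18.03
tcp_pos: [572.7, 3.6, 256.5]
orientation: [-1.569, -0.073, 0.073]
force: [0.7, 0.3, 1.9]
width: 0.251
```

```bash
cat > avg2.py <<'E'
import sys
from workcell import *
import numpy as np
from scipy.spatial.transform import Rotation as R
n=int(sys.argv[1]);F=[];P=[];E=[];Y=[]
for i in range(n):
    camera("scene");s=state();F.append(s["force"]);P.append(s["tcp_pos"]);E.append(s["torque"]);Y.append(R.from_rotvec(s["orientation"]).as_matrix()[:,1])
m=lambda a:np.mean(a,0)
print("t",round(s["time_s"],2),"p",m(P).round(3),"F",m(F).round(2),"T",m(E).round(3),"sd",np.std(E,0).round(3),"y",m(Y).round(4))
E
python3 avg2.py 10
```

```text
t 18.53 p [572.685   3.628 256.86 ] F [ 0.38 -0.08  1.31] T [ 0.012 -0.109  0.002] sd [0.027 0.039 0.026] y [ 3.e-04  1.e-04 -1.e+00]
```

>>> move_arm(
  steps=[
    {"x": 0, "y": 0.05, "z": 0, "wx": 0, "wy": 0, "wz": 0, "fingers": 1},
    {"x": 0, "y": 0.05, "z": 0, "wx": 0, "wy": 0, "wz": 0, "fingers": 1},
    {"x": 0, "y": 0, "z": 0, "wx": 0, "wy": 0, "wz": 0, "fingers": 1},
  ],
)

```text
time_s: 18.78
tcp_pos: [572.7, 3.7, 256.1]
orientation: [-1.57, -0.073, 0.073]
force: [-1.5, -0.2, 5.0]
width: 0.249
```

```bash
python3 avg2.py 10
```

```text
t 19.28 p [572.709   3.638 256.139] F [-0.17 -0.02  5.48] T [-0.03   0.095  0.012] sd [0.018 0.037 0.033] y [ 5.e-04 -0.e+00 -1.e+00]
```

>>> move_arm(
  steps=[
    {"x": 0, "y": 0.08, "z": 0, "wx": 0, "wy": 0, "wz": 0, "fingers": 1},
    {"x": 0, "y": 0, "z": 0, "wx": 0, "wy": 0, "wz": 0, "fingers": 1},
    {"x": 0, "y": 0, "z": 0, "wx": 0, "wy": 0, "wz": 0, "fingers": 1},
  ],
)

```text
time_s: 19.53
tcp_pos: [572.8, 3.7, 256.1]
orientation: [-1.57, -0.074, 0.072]
force: [-3.0, 0.1, 10.2]
width: 0.253
```

```bash
python3 avg2.py 10
```

```text
t 20.03 p [572.818   3.65  256.098] F [-2.31 -0.36 10.11] T [-0.06   0.555 -0.006] sd [0.031 0.025 0.024] y [ 1.2e-03 -2.0e-04 -1.0e+00]
```

The depth reading also depends on the gauge standing at the crest. Off the crest the groove floor falls away, and the reading comes out too deep. I'll find the crest by scanning the light-contact height along the groove.

>>> move_arm(
  steps=[
    {"x": 0, "y": -0.44, "z": 0, "wx": 0, "wy": 0, "wz": 0, "fingers": 1},
    {"x": 0, "y": -0.44, "z": 0, "wx": 0, "wy": 0, "wz": 0, "fingers": 1},
    {"x": -0.4, "y": 0, "z": 0, "wx": 0, "wy": 0, "wz": 0, "fingers": 1},
    {"x": -0.4, "y": 0, "z": 0, "wx": 0, "wy": 0, "wz": 0, "fingers": 1},
    {"x": 0, "y": 0, "z": 0, "wx": 0, "wy": 0, "wz": 0, "fingers": 1},
  ],
)

```text
time_s: 20.45
tcp_pos: [563.5, 2.8, 263.4]
orientation: [-1.57, -0.072, 0.074]
force: [-0.4, 0.1, -0.3]
width: 0.251
```

```bash
python3 avg2.py 10
```

```text
t 20.95 p [564.397   2.801 263.514] F [-0.43 -0.14 -0.31] T [-0.018  0.169 -0.006] sd [0.027 0.045 0.046] y [-5.e-04 -0.e+00 -1.e+00]
```

>>> move_arm(
  steps=[
    {"x": 0.6, "y": 0, "z": 0, "wx": 0, "wy": 0, "wz": 0, "fingers": 1},
    {"x": 0.6, "y": 0, "z": 0, "wx": 0, "wy": 0, "wz": 0, "fingers": 1},
    {"x": 0.4, "y": 0, "z": 0, "wx": 0, "wy": 0, "wz": 0, "fingers": 1},
    {"x": 0, "y": 0, "z": 0, "wx": 0, "wy": 0, "wz": 0, "fingers": 1},
  ],
)

```text
time_s: 21.28
tcp_pos: [581.5, 4.5, 263.4]
orientation: [-1.569, -0.073, 0.073]
force: [-1.0, -0.4, -0.6]
width: 0.246
```

```bash
python3 avg2.py 10
```

```text
t 21.78 p [580.55    4.399 263.651] F [ 0.08  0.04 -1.43] T [ 0.005  0.001 -0.01 ] sd [0.02  0.035 0.034] y [-2.e-04  1.e-04 -1.e+00]
```

>>> move_arm(
  steps=[
    {"x": -0.8, "y": 0, "z": 0, "wx": 0, "wy": 0, "wz": 0, "fingers": 1},
    {"x": -0.8, "y": 0, "z": 0, "wx": 0, "wy": 0, "wz": 0, "fingers": 1},
    {"x": -0.8, "y": 0, "z": 0, "wx": 0, "wy": 0, "wz": 0, "fingers": 1},
    {"x": 0, "y": 0, "z": 0, "wx": 0, "wy": 0, "wz": 0, "fingers": 1},
    {"x": 0, "y": 0, "z": 0, "wx": 0, "wy": 0, "wz": 0, "fingers": 1},
  ],
)

```text
time_s: 22.2
tcp_pos: [556.1, 1.9, 264.1]
orientation: [-1.57, -0.073, 0.072]
force: [0.6, 0.1, -1.5]
width: 0.251
```

```bash
python3 avg2.py 10
```

```text
t 22.7 p [556.732   2.11  263.712] F [ 0.04 -0.   -1.53] T [-0.008 -0.011  0.016] sd [0.051 0.027 0.028] y [ 0.e+00  1.e-04 -1.e+00]
```

>>> move_arm(
  steps=[
    {"x": 0.5, "y": -0.03, "z": 0, "wx": 0, "wy": 0, "wz": 0, "fingers": 1},
    {"x": 0.5, "y": 0, "z": 0, "wx": 0, "wy": 0, "wz": 0, "fingers": 1},
    {"x": 0, "y": 0, "z": 0, "wx": 0, "wy": 0, "wz": 0, "fingers": 1},
    {"x": 0, "y": 0, "z": 0, "wx": 0, "wy": 0, "wz": 0, "fingers": 1},
  ],
)

```text
time_s: 23.03
tcp_pos: [567.0, 3.2, 263.9]
orientation: [-1.569, -0.073, 0.073]
force: [-0.2, -0.3, -0.2]
width: 0.249
```

```bash
python3 avg2.py 12
```

```text
t 23.63 p [566.567   3.056 264.013] F [ 0.19  0.14 -1.27] T [-0.012 -0.002 -0.005] sd [0.021 0.021 0.036] y [-1.e-04  0.e+00 -1.e+00]
```

>>> move_arm(
  steps=[
    {"x": 0.3, "y": -0.5, "z": 0, "wx": 0, "wy": 0, "wz": 0, "fingers": 1},
    {"x": 0, "y": -0.4, "z": 0, "wx": 0, "wy": 0, "wz": 0, "fingers": 1},
    {"x": 0, "y": 0, "z": 0.6, "wx": 0, "wy": 0, "wz": 0, "fingers": 1},
    {"x": 0, "y": 0, "z": 0.6, "wx": 0, "wy": 0, "wz": 0, "fingers": 1},
    {"x": 0, "y": 0.25, "z": 0, "wx": 0, "wy": 0, "wz": 0, "fingers": 1},
    {"x": 0, "y": 0, "z": 0, "wx": 0, "wy": 0, "wz": 0, "fingers": 1},
    {"x": 0, "y": 0, "z": 0, "wx": 0, "wy": 0, "wz": 0, "fingers": 1},
  ],
)

```text
time_s: 24.22
tcp_pos: [568.3, 15.6, 270.3]
orientation: [-1.569, -0.073, 0.074]
force: [0.2, 1.2, 0.1]
width: 0.252
```

```bash
python3 avg2.py 10
```

```text
t 24.72 p [568.455  15.103 270.47 ] F [-0.18  0.23 -0.59] T [ 0.062  0.026 -0.005] sd [0.039 0.024 0.024] y [-1.e-04 -0.e+00 -1.e+00]
```

>>> move_arm(
  steps=[
    {"x": 0, "y": 0.05, "z": 0, "wx": 0, "wy": 0, "wz": 0, "fingers": 1},
    {"x": 0, "y": 0, "z": 0, "wx": 0, "wy": 0, "wz": 0, "fingers": 1},
  ],
)

```text
time_s: 24.88
tcp_pos: [568.5, 15.2, 270.0]
orientation: [-1.57, -0.073, 0.073]
force: [0.2, -0.9, 0.0]
width: 0.252
```

```bash
python3 avg2.py 10
```

```text
t 25.38 p [568.499  15.211 270.063] F [-0.72 -0.15 -0.17] T [-0.046  0.075  0.007] sd [0.036 0.026 0.03 ] y [ 0. -0. -1.]
```

>>> move_arm(
  steps=[
    {"x": 0, "y": 0.05, "z": 0, "wx": 0, "wy": 0, "wz": 0, "fingers": 1},
    {"x": 0, "y": 0, "z": 0, "wx": 0, "wy": 0, "wz": 0, "fingers": 1},
  ],
)

```text
time_s: 25.55
tcp_pos: [568.5, 15.3, 269.5]
orientation: [-1.57, -0.073, 0.073]
force: [0.6, -0.7, -0.1]
width: 0.252
```

```bash
python3 avg2.py 10
```

```text
t 26.05 p [568.492  15.266 269.528] F [-0.3  -0.44  0.03] T [-0.102  0.046 -0.006] sd [0.028 0.022 0.021] y [ 0.  0. -1.]
```

Two independent checks both give more than 6 mm:
- Seat travel: about 6.2 mm.
- Probe-tip height on the rib against the groove floor: 270.45 − 263.9 ≈ 6.5 mm.

So the marker goes to the tall post, which is at the rail's −y end.

>>> move_arm(
  steps=[
    {"x": 0, "y": -1.2, "z": 0, "wx": 0, "wy": 0, "wz": 0, "fingers": 1},
    {"x": 0, "y": -1.2, "z": 0, "wx": 0, "wy": 0, "wz": 0, "fingers": 1},
    {"x": 0, "y": -1.2, "z": 1, "wx": 0, "wy": 0, "wz": 0, "fingers": 1},
    {"x": -0.5, "y": 0, "z": 3, "wx": 0, "wy": 0, "wz": 0, "fingers": 1},
    {"x": -0.5, "y": 0, "z": 3.6, "wx": 0, "wy": 0, "wz": 0, "fingers": 1},
    {"x": -0.5, "y": 0, "z": 3.6, "wx": 0, "wy": 0, "wz": 0, "fingers": 1},
    {"x": -0.5, "y": 0, "z": 3.6, "wx": 0, "wy": 0, "wz": 0, "fingers": 1},
    {"x": -0.5, "y": 0, "z": 3.6, "wx": 0, "wy": 0, "wz": 0, "fingers": 1},
    {"x": -0.5, "y": 0, "z": 3.6, "wx": 0, "wy": 0, "wz": 0, "fingers": 1},
    {"x": -0.5, "y": 0, "z": 3.6, "wx": 0, "wy": 0, "wz": 0, "fingers": 1},
    {"x": -0.5, "y": 0, "z": 3.6, "wx": 0, "wy": 0, "wz": 0, "fingers": 1},
    {"x": -0.5, "y": 0, "z": 3.6, "wx": 0, "wy": 0, "wz": 0, "fingers": 1},
    {"x": -0.3, "y": 0, "z": 3.6, "wx": 0, "wy": 0, "wz": 0, "fingers": 1},
    {"x": 0, "y": 0, "z": 0, "wx": 0, "wy": 0.095, "wz": 0, "fingers": 1},
    {"x": 0, "y": 0, "z": 0, "wx": 0, "wy": 0, "wz": 0, "fingers": 1},
  ],
)

```text
time_s: 27.3
tcp_pos: [484.8, 376.9, 306.8]
orientation: [-1.569, 0.001, -0.001]
force: [-0.1, -0.3, -0.8]
width: 0.25
```

```bash
python3 - <<'E'
from st import *; from h import *
print(to([485.5,379,70]))
s=camera("scene");crop(s,350,120,100,110,6,"pics/s7.png")
E
```

```text
t 27.3 tcp [484.82 376.89 306.79] yaw -0.06 ytool [-2.0e-04  2.1e-03 -1.0e+00] F [-0.11 -0.29 -0.8 ] Tq [-0.03 -0.07  0.04] w 0.25 q [-0.15  0.32 -0.76  1.41  0.21  1.5  -0.89]
[ 0.073 23.68   0.162]
```

View pics/s7.png

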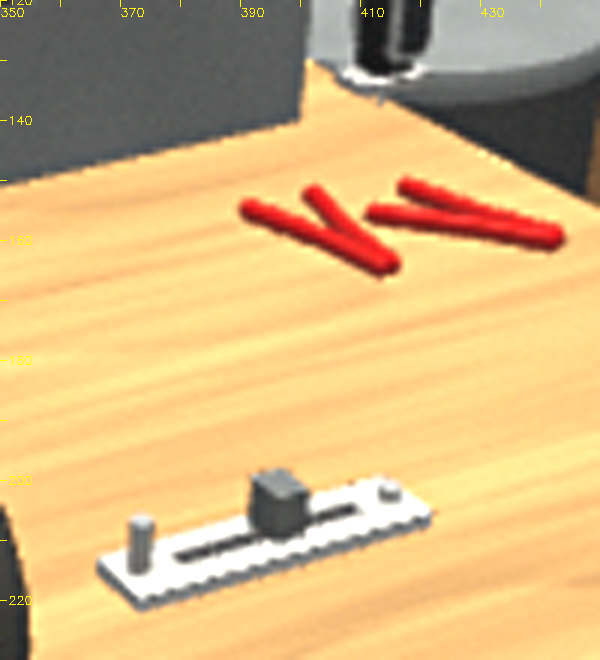

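>>> move_arm(
  steps=[
    {"x": 0.07, "y": 3, "z": 0.15, "wx": 0, "wy": 0, "wz": 0, "fingers": 1},
    {"x": 0, "y": 3.5, "z": 0, "wx": 0, "wy": 0, "wz": 0, "fingers": 1},
    {"x": 0, "y": 3.5, "z": 0, "wx": 0, "wy": 0, "wz": 0, "fingers": 1},
    {"x": 0, "y": 3.5, "z": 0, "wx": 0, "wy": 0, "wz": 0, "fingers": 1},
    {"x": 0, "y": 3.5, "z": 0, "wx": 0, "wy": 0, "wz": 0, "fingers": 1},
    {"x": 0, "y": 3.0, "z": 0, "wx": 0, "wy": 0, "wz": 0, "fingers": 1},
    {"x": 0, "y": 2.4, "z": 0, "wx": 0, "wy": 0, "wz": 0, "fingers": 1},
    {"x": 0, "y": 1.4, "z": 0, "wx": 0, "wy": 0, "wz": 0, "fingers": 1},
    {"x": 0, "y": 0.7, "z": 0, "wx": 0, "wy": 0, "wz": 0, "fingers": 1},
    {"x": 0, "y": 0, "z": 0, "wx": 0, "wy": 0, "wz": 0, "fingers": 1},
    {"x": 0, "y": 0, "z": 0, "wx": 0, "wy": 0, "wz": 0, "fingers": 1},
  ],
)

```text
time_s: 28.27
tcp_pos: [488.4, 375.1, 61.9]
orientation: [-1.57, 0.001, -0.003]
force: [-0.3, 0.6, -0.7]
width: 0.247
```

```bash
python3 - <<'E'
from st import *; from h import *
s=camera("scene");crop(s,360,150,80,80,8,"pics/s8.png")
E
```

```text
t 28.27 tcp [488.43 375.06  61.91] yaw -0.11 ytool [ 1.3e-03  9.0e-04 -1.0e+00] F [-0.33  0.62 -0.71] Tq [-0.05 -0.03 -0.03] w 0.247 q [-0.18  0.5  -0.69  1.71  0.36  1.06 -0.99]
```

View pics/s8.png

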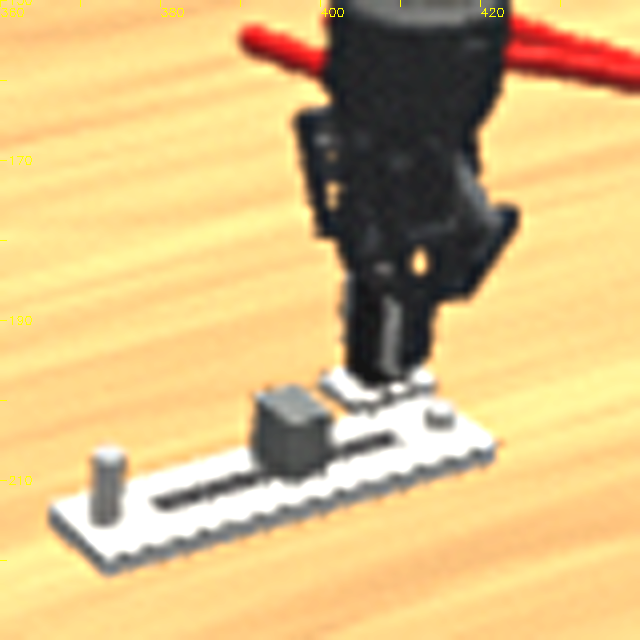

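>>> move_arm(
  steps=[
    {"x": -0.2, "y": 0.6, "z": 0, "wx": 0, "wy": 0, "wz": 0, "fingers": 1},
    {"x": 0, "y": 0.5, "z": 0, "wx": 0, "wy": 0, "wz": 0, "fingers": 1},
    {"x": 0, "y": 0, "z": 0, "wx": 0, "wy": 0, "wz": 0, "fingers": 1},
    {"x": 0, "y": 0, "z": -0.5, "wx": 0, "wy": 0, "wz": 0, "fingers": 1},
    {"x": 0, "y": 0, "z": -0.5, "wx": 0, "wy": 0, "wz": 0, "fingers": 1},
    {"x": 0, "y": 0, "z": -0.5, "wx": 0, "wy": 0, "wz": 0, "fingers": 1},
    {"x": 0, "y": 0, "z": -0.5, "wx": 0, "wy": 0, "wz": 0, "fingers": 1},
  ],
)

```text
time_s: 28.9
tcp_pos: [485.4, 354.5, 49.7]
orientation: [-1.57, 0.002, -0.001]
force: [-1.4, 2.1, -1.3]
width: 0.25
```

```bash
python3 - <<'E'
from st import *; from h import *
s=camera("scene");crop(s,360,150,80,80,8,"pics/s9.png")
E
```

```text
t 28.9 tcp [485.36 354.55  49.71] yaw -0.11 ytool [-1.e-04  5.e-04 -1.e+00] F [-1.36  2.06 -1.32] Tq [ 0.56  0.28 -0.09] w 0.25 q [-0.15  0.49 -0.69  1.75  0.36  1.03 -0.97]
```

View pics/s9.png

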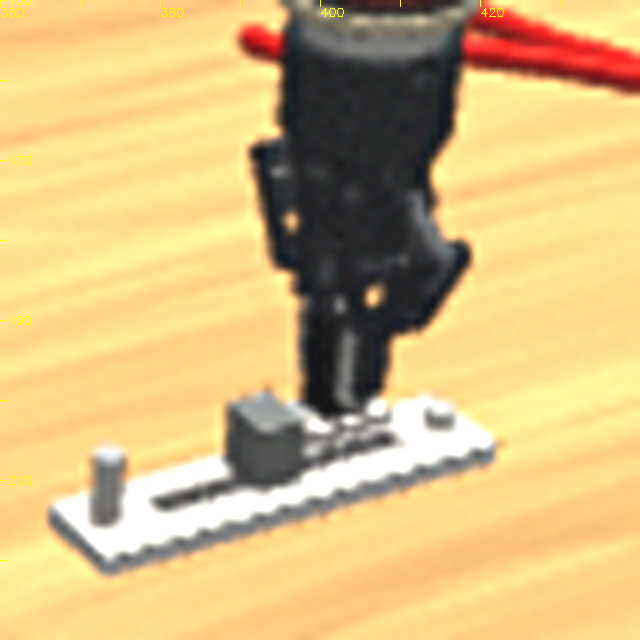

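>>> move_arm(
  steps=[
    {"x": 0, "y": 0, "z": -0.5, "wx": 0, "wy": 0, "wz": 0, "fingers": 1},
    {"x": 0, "y": 0, "z": -0.5, "wx": 0, "wy": 0, "wz": 0, "fingers": 1},
    {"x": 0, "y": 0, "z": -0.5, "wx": 0, "wy": 0, "wz": 0, "fingers": 1},
    {"x": 0, "y": 0, "z": -0.5, "wx": 0, "wy": 0, "wz": 0, "fingers": 1},
    {"x": 0, "y": 0, "z": -0.5, "wx": 0, "wy": 0, "wz": 0, "fingers": 1},
    {"x": 0, "y": 0, "z": -0.5, "wx": 0, "wy": 0, "wz": 0, "fingers": 1},
    {"x": 0, "y": 0, "z": -0.3, "wx": 0, "wy": 0, "wz": 0, "fingers": 1},
    {"x": 0, "y": 0, "z": 0, "wx": 0, "wy": 0, "wz": 0, "fingers": 1},
  ],
)

```text
time_s: 29.62
tcp_pos: [485.8, 320.5, 49.5]
orientation: [-1.572, 0.002, -0.002]
force: [0.1, -0.3, -0.6]
width: 0.249
```

>>> move_arm(
  steps=[
    {"x": 0, "y": 0, "z": -0.1, "wx": 0, "wy": 0, "wz": 0, "fingers": 1},
    {"x": 0, "y": 0, "z": -0.1, "wx": 0, "wy": 0, "wz": 0, "fingers": 1},
    {"x": 0, "y": 0, "z": 0, "wx": 0, "wy": 0, "wz": 0, "fingers": 1},
  ],
)

```text
time_s: 29.87
tcp_pos: [485.6, 319.8, 49.5]
orientation: [-1.571, 0.001, -0.002]
force: [1.1, 1.0, -2.3]
width: 0.248
```

>>> move_arm(
  steps=[
    {"x": 0, "y": 0, "z": -0.1, "wx": 0, "wy": 0, "wz": 0, "fingers": 1},
    {"x": 0, "y": 0, "z": -0.1, "wx": 0, "wy": 0, "wz": 0, "fingers": 1},
    {"x": 0, "y": 0, "z": 0, "wx": 0, "wy": 0, "wz": 0, "fingers": 1},
  ],
)

```text
time_s: 30.12
tcp_pos: [485.6, 317.7, 49.5]
orientation: [-1.571, 0.002, -0.002]
force: [0.3, 2.0, -2.4]
width: 0.253
```

Still sliding at about 2 N. I'll keep pushing gently until it reaches the stop.

>>> move_arm(
  steps=[
    {"x": 0, "y": 0, "z": -0.1, "wx": 0, "wy": 0, "wz": 0, "fingers": 1},
    {"x": 0, "y": 0, "z": -0.1, "wx": 0, "wy": 0, "wz": 0, "fingers": 1},
    {"x": 0, "y": 0, "z": -0.1, "wx": 0, "wy": 0, "wz": 0, "fingers": 1},
    {"x": 0, "y": 0, "z": 0, "wx": 0, "wy": 0, "wz": 0, "fingers": 1},
  ],
)

```text
time_s: 30.45
tcp_pos: [485.5, 314.5, 49.6]
orientation: [-1.571, 0.002, -0.002]
force: [1.5, 2.2, -1.8]
width: 0.254
```

>>> move_arm(
  steps=[
    {"x": 0, "y": 0, "z": -0.1, "wx": 0, "wy": 0, "wz": 0, "fingers": 1},
    {"x": 0, "y": 0, "z": -0.1, "wx": 0, "wy": 0, "wz": 0, "fingers": 1},
    {"x": 0, "y": 0, "z": 0, "wx": 0, "wy": 0, "wz": 0, "fingers": 1},
  ],
)

```text
time_s: 30.7
tcp_pos: [485.5, 312.6, 49.6]
orientation: [-1.571, 0.002, -0.002]
force: [0.3, 2.4, -1.3]
width: 0.25
```

>>> move_arm(
  steps=[
    {"x": 0, "y": 0, "z": -0.1, "wx": 0, "wy": 0, "wz": 0, "fingers": 1},
    {"x": 0, "y": 0, "z": 0, "wx": 0, "wy": 0, "wz": 0, "fingers": 1},
  ],
)

```text
time_s: 30.87
tcp_pos: [485.4, 312.5, 49.7]
orientation: [-1.569, 0.001, -0.002]
force: [1.4, 4.1, -2.8]
width: 0.248
```

>>> move_arm(
  steps=[
    {"x": 0, "y": 0, "z": -0.08, "wx": 0, "wy": 0, "wz": 0, "fingers": 1},
    {"x": 0, "y": 0, "z": 0, "wx": 0, "wy": 0, "wz": 0, "fingers": 1},
    {"x": 0, "y": 0, "z": 0, "wx": 0, "wy": 0, "wz": 0, "fingers": 1},
  ],
)

```text
time_s: 31.12
tcp_pos: [485.4, 312.4, 49.8]
orientation: [-1.568, 0.001, -0.001]
force: [1.7, 6.3, -4.2]
width: 0.249
```

```bash
python3 avg2.py 3; python3 - <<'E'
from workcell import *; from h import *
s=camera("scene");crop(s,360,150,80,80,8,"pics/s10.png")
E
```

```text
t 31.27 p [485.416 312.354  49.744] F [ 1.45  6.6  -3.9 ] T [ 1.637 -0.372 -0.024] sd [0.006 0.011 0.013] y [ 5.0e-04  2.2e-03 -1.0e+00]
```

View pics/s10.png

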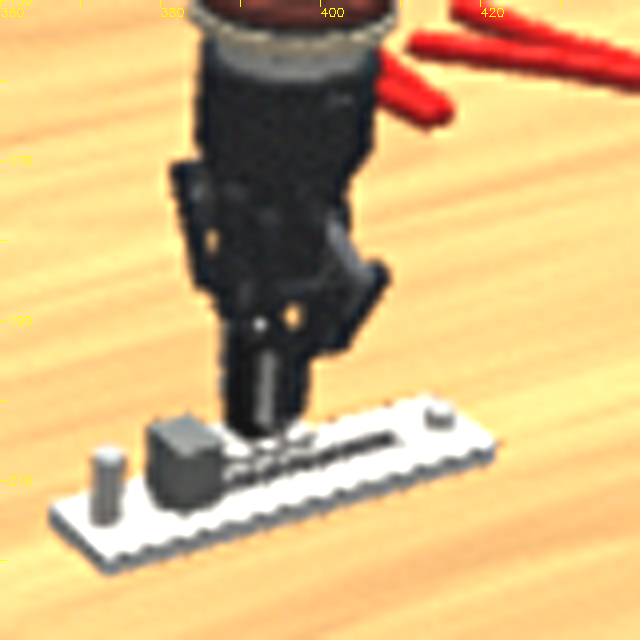

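The marker is against the stop: resistance rose to 6.6 N with no further motion, and the marker at scene (382,207) has left the whole slot clear behind it. I'll back off, lift and return.

>>> move_arm(
  steps=[
    {"x": 0, "y": 0, "z": 0.5, "wx": 0, "wy": 0, "wz": 0, "fingers": 1},
    {"x": 0, "y": 0, "z": 0.8, "wx": 0, "wy": 0, "wz": 0, "fingers": 1},
    {"x": 0, "y": -1.5, "z": 0, "wx": 0, "wy": 0, "wz": 0, "fingers": 1},
    {"x": 0, "y": -3, "z": 0, "wx": 0, "wy": 0, "wz": 0, "fingers": 1},
    {"x": 0, "y": -3, "z": 0, "wx": 0, "wy": 0, "wz": 0, "fingers": 1},
    {"x": 0, "y": -3, "z": 0, "wx": 0, "wy": 0, "wz": 0, "fingers": 1},
    {"x": 0, "y": -3, "z": 0, "wx": 0, "wy": 0, "wz": 0, "fingers": 1},
    {"x": 0, "y": -3, "z": 0, "wx": 0, "wy": 0, "wz": 0, "fingers": 1},
    {"x": 0, "y": -3, "z": 0, "wx": 0, "wy": 0, "wz": 0, "fingers": 1},
    {"x": 0, "y": -3, "z": 0, "wx": 0, "wy": 0, "wz": 0, "fingers": 1},
    {"x": 0, "y": -2.5, "z": 0, "wx": 0, "wy": 0, "wz": 0, "fingers": 1},
    {"x": 0, "y": 0, "z": 0, "wx": 0, "wy": 0, "wz": 0, "fingers": 1},
  ],
)

```text
time_s: 32.32
tcp_pos: [486.5, 325.4, 305.0]
orientation: [-1.568, -0.003, -0.006]
force: [-0.4, 0.3, -1.3]
width: 0.249
```

```bash
python3 - <<'E'
from st import *
print(to([561.2,-298.7,310]))
E
```

```text
t 32.32 tcp [486.49 325.44 304.98] yaw -0.12 ytool [ 0.0058  0.0029 -1.    ] F [-0.37  0.27 -1.26] Tq [-0.02  0.01 -0.02] w 0.249 q [-0.03  0.25 -0.76  1.49  0.17  1.47 -0.8 ]
[  7.601  -0.638 -62.397]
```

>>> move_arm(
  steps=[
    {"x": 0.4, "y": -0.1, "z": -3.2, "wx": 0, "wy": 0, "wz": 0, "fingers": 1},
    {"x": 0.45, "y": -0.1, "z": -3.7, "wx": 0, "wy": 0, "wz": 0, "fingers": 1},
    {"x": 0.45, "y": 0, "z": -3.7, "wx": 0, "wy": 0, "wz": 0, "fingers": 1},
    {"x": 0.45, "y": 0, "z": -3.7, "wx": 0, "wy": 0, "wz": 0, "fingers": 1},
    {"x": 0.45, "y": 0, "z": -3.7, "wx": 0, "wy": 0, "wz": 0, "fingers": 1},
    {"x": 0.45, "y": 0, "z": -3.7, "wx": 0, "wy": 0, "wz": 0, "fingers": 1},
    {"x": 0.45, "y": 0, "z": -3.7, "wx": 0, "wy": 0, "wz": 0, "fingers": 1},
    {"x": 0.45, "y": 0, "z": -3.7, "wx": 0, "wy": 0, "wz": 0, "fingers": 1},
    {"x": 0.45, "y": 0, "z": -3.7, "wx": 0, "wy": 0, "wz": 0, "fingers": 1},
    {"x": 0.45, "y": 0, "z": -3.7, "wx": 0, "wy": 0, "wz": 0, "fingers": 1},
    {"x": 0.45, "y": 0, "z": -3.7, "wx": 0, "wy": 0, "wz": 0, "fingers": 1},
    {"x": 0.45, "y": 0, "z": -3.7, "wx": 0, "wy": 0, "wz": 0, "fingers": 1},
    {"x": 0.45, "y": 0, "z": -3.7, "wx": 0, "wy": 0, "wz": 0, "fingers": 1},
    {"x": 0.45, "y": 0, "z": -3.7, "wx": 0, "wy": 0, "wz": 0, "fingers": 1},
    {"x": 0.45, "y": 0, "z": -3.7, "wx": 0, "wy": 0, "wz": 0, "fingers": 1},
    {"x": 0.45, "y": 0, "z": -3.7, "wx": 0, "wy": 0, "wz": 0, "fingers": 1},
    {"x": 0.4, "y": 0, "z": -3.7, "wx": 0, "wy": 0, "wz": 0, "fingers": 1},
  ],
)

```text
time_s: 33.73
tcp_pos: [559.4, -301.7, 300.5]
orientation: [-1.571, 0.003, -0.0]
force: [1.0, 0.5, -1.1]
width: 0.252
```

>>> move_arm(
  steps=[
    {"x": 0, "y": 0, "z": 0, "wx": 0, "wy": 0.09, "wz": 0, "fingers": 1},
    {"x": 0, "y": 0, "z": 0, "wx": 0, "wy": 0.09, "wz": 0, "fingers": 1},
    {"x": 0, "y": 0, "z": 0, "wx": 0, "wy": 0.09, "wz": 0, "fingers": 1},
    {"x": 0, "y": 0, "z": 0, "wx": 0, "wy": 0, "wz": 0, "fingers": 1},
    {"x": 0, "y": 0, "z": 0, "wx": 0, "wy": 0, "wz": 0, "fingers": 1},
  ],
)

```text
time_s: 34.15
tcp_pos: [559.6, -299.9, 300.7]
orientation: [-1.56, 0.212, -0.21]
force: [0.6, -0.5, -0.8]
width: 0.25
```

```bash
python3 - <<'E'
from st import *; from h import *
print(to([561.2,-298.7,120]))
c=camera("top");crop(c,180,200,90,50,8,"pics/t11.png")
E
```

```text
t 34.15 tcp [ 559.6  -299.86  300.74] yaw -15.42 ytool [-1.5e-03  4.0e-04 -1.0e+00] F [ 0.64 -0.46 -0.77] Tq [ 0.04 -0.01  0.  ] w 0.25 q [ 0.65  0.3  -0.29  1.38  0.09  1.48  0.09]
[ 0.151 18.074  0.155]
```

View pics/t11.png

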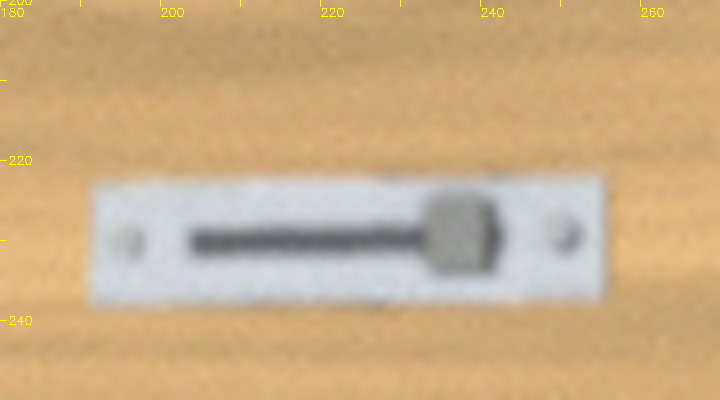

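The top view shows the marker at (237,229), fully at the end with the tall post (251,229), with all of the slot exposed on the other side. I'll lower the gauge to the block now.

>>> move_arm(
  steps=[
    {"x": 0.15, "y": 1, "z": 0.15, "wx": 0, "wy": 0.003, "wz": 0, "fingers": 1},
    {"x": 0, "y": 2, "z": 0, "wx": 0, "wy": 0, "wz": 0, "fingers": 1},
    {"x": 0, "y": 2.5, "z": 0, "wx": 0, "wy": 0, "wz": 0, "fingers": 1},
    {"x": 0, "y": 2.5, "z": 0, "wx": 0, "wy": 0, "wz": 0, "fingers": 1},
    {"x": 0, "y": 2.5, "z": 0, "wx": 0, "wy": 0, "wz": 0, "fingers": 1},
    {"x": 0, "y": 2.5, "z": 0, "wx": 0, "wy": 0, "wz": 0, "fingers": 1},
    {"x": 0, "y": 2.5, "z": 0, "wx": 0, "wy": 0, "wz": 0, "fingers": 1},
    {"x": 0, "y": 2, "z": 0, "wx": 0, "wy": 0, "wz": 0, "fingers": 1},
    {"x": 0, "y": 1.5, "z": 0, "wx": 0, "wy": 0, "wz": 0, "fingers": 1},
    {"x": 0, "y": 1, "z": 0, "wx": 0, "wy": 0, "wz": 0, "fingers": 1},
    {"x": 0, "y": 0, "z": 0, "wx": 0, "wy": 0, "wz": 0, "fingers": 1},
    {"x": 0, "y": 0, "z": 0, "wx": 0, "wy": 0, "wz": 0, "fingers": 1},
    {"x": 0, "y": 0, "z": 0, "wx": 0, "wy": 0, "wz": 0, "fingers": 1},
  ],
)

```text
time_s: 35.28
tcp_pos: [562.2, -299.3, 102.6]
orientation: [-1.56, 0.214, -0.217]
force: [0.3, 0.8, -1.2]
width: 0.245
```

```bash
python3 - <<'E'
from st import *
print(to([561.2,-298.7,56]))
E
```

```text
t 35.28 tcp [ 562.22 -299.34  102.59] yaw -15.73 ytool [ 1.4e-03 -7.0e-04 -1.0e+00] F [ 0.26  0.8  -1.19] Tq [ 0.02 -0.03  0.02] w 0.245 q [ 0.64  0.42 -0.29  1.63  0.13  1.11  0.05]
[-0.123  4.659  0.035]
```

>>> move_arm(
  steps=[
    {"x": -0.12, "y": 1, "z": 0.03, "wx": 0, "wy": 0, "wz": 0, "fingers": 1},
    {"x": 0, "y": 1, "z": 0, "wx": 0, "wy": 0, "wz": 0, "fingers": 1},
    {"x": 0, "y": 0.7, "z": 0, "wx": 0, "wy": 0, "wz": 0, "fingers": 1},
    {"x": 0, "y": 0.7, "z": 0, "wx": 0, "wy": 0, "wz": 0, "fingers": 1},
    {"x": 0, "y": 0.6, "z": 0, "wx": 0, "wy": 0, "wz": 0, "fingers": 1},
    {"x": 0, "y": 0.5, "z": 0, "wx": 0, "wy": 0, "wz": 0, "fingers": 1},
    {"x": 0, "y": 0, "z": 0, "wx": 0, "wy": 0, "wz": 0, "fingers": 1},
    {"x": 0, "y": 0, "z": 0, "wx": 0, "wy": 0, "wz": 0, "fingers": 1},
  ],
)

```text
time_s: 35.95
tcp_pos: [560.4, -298.5, 56.2]
orientation: [-1.56, 0.216, -0.215]
force: [0.2, -0.2, -0.8]
width: 0.248
```

```bash
python3 - <<'E'
from st import *; from h import *
print(to([561.2,-298.7,53.1]))
crop(camera("scene"),190,220,80,70,8,"pics/s12.png")
E
```

```text
t 35.95 tcp [ 560.4  -298.45   56.19] yaw -15.76 ytool [-5.e-04  3.e-04 -1.e+00] F [ 0.18 -0.23 -0.83] Tq [-0.02 -0.    0.05] w 0.248 q [ 0.64  0.46 -0.28  1.68  0.14  1.02  0.04]
[ 0.084  0.309 -0.002]
```

View pics/s12.png

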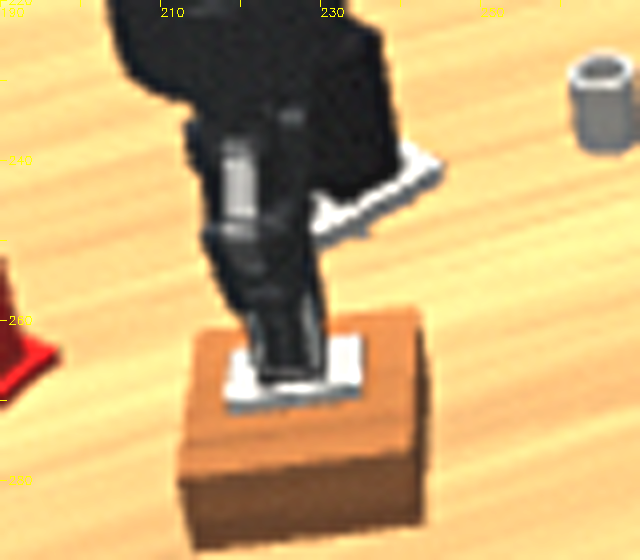

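>>> move_arm(
  steps=[
    {"x": 0.06, "y": 0.12, "z": 0, "wx": 0, "wy": 0.003, "wz": 0, "fingers": 1},
    {"x": 0, "y": 0.12, "z": 0, "wx": 0, "wy": 0, "wz": 0, "fingers": 1},
    {"x": 0, "y": 0, "z": 0, "wx": 0, "wy": 0, "wz": 0, "fingers": 1},
    {"x": 0, "y": 0, "z": 0, "wx": 0, "wy": 0, "wz": 0, "fingers": 1},
  ],
)

```text
time_s: 36.33
tcp_pos: [561.1, -298.7, 54.2]
orientation: [-1.56, 0.218, -0.218]
force: [0.8, -0.4, -2.6]
width: 0.254
```

>>> move_arm(
  steps=[
    {"x": 0, "y": 0.05, "z": 0, "wx": 0, "wy": 0, "wz": 0, "fingers": 1},
    {"x": 0, "y": 0, "z": 0, "wx": 0, "wy": 0, "wz": 0, "fingers": 1},
    {"x": 0, "y": 0, "z": 0, "wx": 0, "wy": 0, "wz": 0, "fingers": 1},
  ],
)

```text
time_s: 36.58
tcp_pos: [561.1, -298.7, 53.6]
orientation: [-1.56, 0.218, -0.218]
force: [0.1, -0.1, -0.4]
width: 0.256
```

>>> move_arm(
  steps=[
    {"x": 0, "y": 0.05, "z": 0, "wx": 0, "wy": 0, "wz": 0, "fingers": 1},
    {"x": 0, "y": 0, "z": 0, "wx": 0, "wy": 0, "wz": 0, "fingers": 1},
    {"x": 0, "y": 0, "z": 0, "wx": 0, "wy": 0, "wz": 0, "fingers": 1},
  ],
)

```text
time_s: 36.83
tcp_pos: [561.2, -298.7, 53.2]
orientation: [-1.56, 0.218, -0.218]
force: [0.1, 0.3, -1.6]
width: 0.251
```

>>> move_arm(
  steps=[
    {"x": 0, "y": 0.04, "z": 0, "wx": 0, "wy": 0, "wz": 0, "fingers": 1},
    {"x": 0, "y": 0, "z": 0, "wx": 0, "wy": 0, "wz": 0, "fingers": 1},
    {"x": 0, "y": 0, "z": 0, "wx": 0, "wy": 0, "wz": 0, "fingers": 1},
  ],
)

```text
time_s: 37.08
tcp_pos: [561.2, -298.7, 53.1]
orientation: [-1.56, 0.218, -0.218]
force: [-1.5, 1.2, 5.7]
width: 0.248
```

```bash
python3 avg2.py 6
```

```text
t 37.38 p [ 561.177 -298.722   53.142] F [-2.4   1.31  5.45] T [ 0.206  0.527 -0.018] sd [0.019 0.031 0.026] y [ 2.e-04 -1.e-04 -1.e+00]
```

>>> move_arm(
  steps=[
    {"x": 0, "y": -0.06, "z": 0, "wx": 0, "wy": 0, "wz": 0, "fingers": 1},
    {"x": 0, "y": 0, "z": 0, "wx": 0, "wy": 0, "wz": 0, "fingers": 0.7},
    {"x": 0, "y": 0, "z": 0, "wx": 0, "wy": 0, "wz": 0, "fingers": 0.6},
    {"x": 0, "y": 0, "z": 0, "wx": 0, "wy": 0, "wz": 0, "fingers": 0.5},
    {"x": 0, "y": 0, "z": 0, "wx": 0, "wy": 0, "wz": 0, "fingers": 0.3},
    {"x": 0, "y": 0, "z": 0, "wx": 0, "wy": 0, "wz": 0, "fingers": 0.3},
    {"x": 0, "y": 0, "z": 0, "wx": 0, "wy": 0, "wz": 0, "fingers": 0.3},
    {"x": 0, "y": 0, "z": 0, "wx": 0, "wy": 0, "wz": 0, "fingers": 0.3},
    {"x": 0, "y": -0.5, "z": 0, "wx": 0, "wy": 0, "wz": 0, "fingers": 0.3},
    {"x": 0, "y": -1, "z": 0, "wx": 0, "wy": 0, "wz": 0, "fingers": 0.3},
    {"x": 0, "y": -2, "z": 0, "wx": 0, "wy": 0, "wz": 0, "fingers": 0.3},
    {"x": 0, "y": -2.5, "z": 0, "wx": 0, "wy": 0, "wz": 0, "fingers": 0.3},
    {"x": 0, "y": -3, "z": 0, "wx": 0, "wy": 0, "wz": 0, "fingers": 0.3},
    {"x": 0, "y": -3, "z": 0, "wx": 0, "wy": 0, "wz": 0, "fingers": 0.3},
    {"x": 0, "y": -3, "z": 0, "wx": 0, "wy": 0, "wz": 0, "fingers": 0.3},
    {"x": 0, "y": -2, "z": 0, "wx": 0, "wy": 0, "wz": 0, "fingers": 0.3},
    {"x": 0, "y": 0, "z": 0, "wx": 0, "wy": 0, "wz": 0, "fingers": 0.3},
  ],
)

```text
time_s: 38.8
tcp_pos: [563.2, -299.5, 230.1]
orientation: [-1.563, 0.212, -0.225]
force: [0.9, -0.5, 0.3]
width: 0.7
```

```bash
python3 - <<'E'
from st import *; from h import *
crop(camera("scene"),160,190,130,110,6,"pics/s13.png")
E
```

```text
t 38.8 tcp [ 563.23 -299.47  230.1 ] yaw -15.93 ytool [ 0.0078 -0.004  -1.    ] F [ 0.89 -0.48  0.29] Tq [ 0.01  0.03 -0.04] w 0.7 q [ 0.65  0.32 -0.29  1.49  0.1   1.33  0.07]
```

View pics/s13.png

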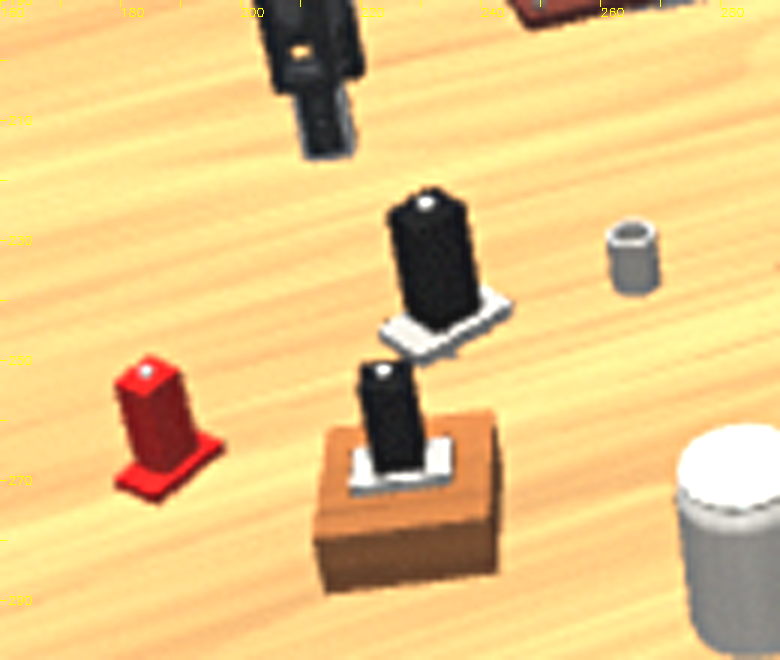

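The gauge stands flat on the block at scene (223,270), upright and where it stood at the start. The other objects are untouched and the gripper is clear. Handing in.

```bash
python3 -c "
from workcell import *
print(sign_off())"
```

```text
the job is handed in; nothing more can be done
None
```

I measured the groove at just over 6 mm, slid the marker to the tall-post end, stood the gauge back on its block and handed the job in at about 39 s.

- **Reading:** I seated the base twice on the tread, with about 12 N total on the gauge each time, and held each for 0.5 s or more. Two checks of the depth disagreed by about 0.3 mm but were both above 6 mm:
  - Probe travel from the groove floor to base contact gave about 6.2 mm.
  - The height difference between the rib top and the groove floor, felt with the probe tip, gave about 6.5 mm.
  - The margin over 6 mm is therefore small. I did not see the pin height, as the gripper hid it.
- **Marker:** I pushed it with the edge of the gauge's base, as the gauge was still in hand, until the force rose from 2 N to 6.6 N with no further motion. The picture after backing off shows it at the end by the tall post.
- **Gauge:** It was set down at the same tool height (53.1 mm) and position as when I gripped it. The last picture shows it flat and upright on the block, with the can, socket and look-alikes where they were. I took no closing picture of the screwdriver, but the arm never went near it.

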